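# Hang a pail of mandarins on the spring scale

## Robot

A 7-joint arm with a two-finger parallel gripper is mounted at the origin on the work surface. World frame = base frame: x ahead of the robot, y to its left, z up, the work surface at z = 0. Lengths are in m, angles in rad, forces in N, time in s.
With the tool pointing down it reaches from about 0.425 to 0.875 m from the base axis. Payload 4.7 kg.
Tool frame: the origin (TCP) lies midway between the tips of the shut fingers; the grasp point (between the pads) lies 19 mm behind it; x points along the fingers, y is the direction in which the jaws open and shut, and the axes are right-handed (so a half turn about x gives the same grasp; the last joint's range is limited). The gripper opens to 87 mm and grips with 3 to 60 N. Pads are 19 mm wide; open, the fingers measure 117 mm over their backs; the gripper's body (75 mm by 190 mm) begins 51 mm behind the grasp point.
Start: joints at [-1.204, 0.321, -0.07, 1.45, 0.023, 1.371, -0.057], TCP at [0.225, 0.61, 0.199] pointing down, gripper open.
Joint ranges: [-2.86, 2.86], [-0.3, 2.09], [-1.38, 1.24], [0.06, 2.45], [-1.56, 4.7], [0.09, 2.05], [-2.69, 2.69]. Speed limits (rad/s): [2.57, 2.57, 3.14, 3.14, 3.14, 3.14, 3.14].

## Interface

Orientations are given as a rotation vector (axis times angle).
In Python, from bench import ctrl gives the robot as it stands. The module is installed in compiled form; this text tells all that it offers.
- The arm moves only by the shell command python3 -m jog 'ROWS' [FORCE]. ROWS is JSON, a list of rows, each an object with "rot": the turn, a rotation vector about the tool's x, y, z in units of 5 degrees (1.0 is 5 degrees), a list of three; "travel": the shift along the tool's x, y, z in units of 0.3 m (1.0 is 0.3 m), a list of three; "jaw": the closure, from -1 (fully open) to 1 (shut), so that 0 is half open. In form: [{"rot": [ax, ay, az], "travel": [tx, ty, tz], "jaw": jaw}, ...]. A call has 1 to 8 rows; each row shifts and turns the commanded pose from where the row before left it, along the tool's axes as they then stand; what a row does not reach is not made up. A row lasts 1/10 s, in which the tool goes at most 50 mm and 8.59 degrees, less where a joint would pass 70% of its speed; a pose out of reach is approached as far as the arm can. A call with a number of a shift or a turn outside -1 to 1 is refused whole. A call with a gripper value outside its range is refused whole. The fingers move at their own pace and stop on an object; FORCE is the grip in N (left out, the last holds). Time passes only in rows, so rows that do not move let the fingers close. It gives the time, the measured TCP pose, the force and the opening at its end, in the units of the state.
- ctrl.get_state(): the state, without advancing time (a new reading comes with each control period).
- ctrl.get_image(name): name is "scene" or "top"; returns the picture (420x560x3 uint8, red, green, blue); there is no depth.
- ctrl.camera_model(name): a dict with "mtx" (3x3 intrinsics, pixels), "extrinsics" (4x4, takes a point from world to camera coordinates). Camera axes: x right, y up, looking along -z (the intrinsics and any distortion apply to the point x, -y, -z); pixel columns grow to the right and rows downward; lengths in m; the calibration is good to about 2 mm. A picture is of the moment at which its call begins. camera_model takes no time and is no camera call.
- ctrl.close_job(): hands the job in, once; it reports no verdict.
The state is a dict: "time": time; "joint_positions": joint angles; "qd": joint speeds; "joint_torque": joint torques, N m; "position": TCP position; "tool_rot": TCP orientation; "ft_force": force on the tool from outside, world axes, zero at the start; "torque": the same for the moment, N m; "grip_width": opening from 0.0 (shut) to 1.0 (fully open).
Only numpy, scipy, OpenCV 4.12 (cv2) and the standard library are available. Lean on these libraries where they do the work, as an engineer would, in place of code of your own. Each camera call takes 0.05 s, during which the arm holds its last target.

## Task

Weigh the small pail of mandarins: swing its flat-lying bail upright while the pail stays standing in its place on the chopping board, then carry the pail level to the column scale and hook the kink in the middle of the bail over the scale's hook. Ease the weight onto the sprung hook slowly and let go only once the scale carries all of it, so that the hook never jumps and is never pushed past its full mark. Leave the pail hanging free and still, and do not knock the scale or disturb the other things on the table.

Things in the scene. Friction and masses are not known exactly. Their poses are not given: they have to be found in the camera images.
- board: Yellow chopping board, fixed, 240 (x) x 340 (y) x 8 mm thick; origin at the centre of its underside, on the table. The pail stands on it.
- pail: Loose steel pail, 95 mm high, 84 mm across at the foot, 109 mm over the rim bead, with mandarins fixed inside; 0.25 to 0.95 kg in all, differing from start to start and not reported. Origin at the centre of its underside, z up. The bail turns in ears at y = +60 and -60 mm, z = 85 mm; this frame's y is the hinge direction.
- bail (a joint): Angle of the bail about its ears: 0 = lying flat, pointing to the pail's -x side, level at ear height (85 mm above the pail's underside); 1.57 = upright; 3.14 = flat on the +x side. It turns freely and drops flat if let go while the pail stands.
- bail_kink (a point): Peak of the kink in the middle of the bail (bar's centreline), 93 mm from the hinge axis; this is what hangs in the hook. The bail is 8 mm round steel bar. Site axes: -x from hinge to kink, y along the hinge. The crown is straight, parallel to the hinge and 85 mm from it, out to 40 mm either side; only within 11 mm of the middle does it rise 8 mm outward to this peak.
- bail_grip_a (a point): Centreline of the straight crown 28 mm from the middle, on the hinge's +y side: a place to hold the bail, clear of the hook. Straight, free bar from 15 to 40 mm out. With the bail flat there is at least 30 mm of free space between crown and pail rim. Axes as bail_kink. Pinched firmly, the bar does not turn between the fingers; caged loosely it does.
- bail_grip_b (a point): The same on the hinge's -y side.
- scale: Column spring scale, fixed: grey base plate 205 x 130 x 12 mm, white column 50 x 76 mm and 287 mm high, with a slot in its face. Origin under the column, on the table; the hook sticks out towards its -x, and the base plate reaches 160 mm that way.
- hook_seat (a point): Where the bail_kink point lies when seated in the bottom of the hook: 110 mm out from the column along the scale's -x, 270 mm above the table when empty; moves with the hook. Axes are the scale's; the bail must lie along y, either way round. The hook is 8 mm bar in the x-z plane, open upwards, with a 30 mm wide mouth. Nothing of the scale is more than 20 mm above this point.
- hook_tip (a point): Top of the hook's upturned outer tip, 19 mm farther out (scale's -x) and 12 mm higher than hook_seat. The shoulder of the shank on the column side is equally far from the seat and about as high (10 mm).
- scale_hook (a joint): How far the hook has sunk, in m: 0 empty, 0.065 at the full mark (1 kg, red line). A lightly damped spring of 150 N/m, so about 65 mm per kg; the hook springs up or drops if the load on it changes suddenly. A hard stop lies at 0.075.
- mug: Blue mug, 72 mm across and 85 mm high, with a handle; origin at the centre of its underside. To be left alone.
- bowl: White bowl, 120 mm across and 50 mm high; origin at the centre of its underside. To be left alone.
- jar: Amber jar with a green cap, 68 mm across and 85 mm high; origin at the centre of its underside. To be left alone.
There are look-alikes about, which are no part of the job. Several things have the shape of the pail; the one meant has the colours described above.

How it is judged:
By the outcome, as a careful person would: the job done as asked, in the order asked, and still so for the second after the job is handed in, with the robot touching nothing.
It also fails if it takes over 72 s, if anything falls off the work surface, if the arm or the gripper's body presses on something with over 40 N, if the wrist force passes 120 N, or if a joint passes its speed limit or range.

## Working session

There is one attempt and no reset: what is moved stays moved. The work goes in short steps, Python scripts to look and compute and a shell command to move; the robot and the scene stay as the last step left them, time stands still between calls to the robot, and variables do not carry over. Pictures are saved under pics/ and viewed, and the job is handed in when it is done.

```bash
mkdir -p pics; cat > h.py <<'E'
import numpy as np, cv2
from bench import ctrl
from scipy.spatial.transform import Rotation as R
def snap(name,out):
    im=ctrl.get_image(name); cv2.imwrite('pics/'+out,cv2.cvtColor(im,cv2.COLOR_RGB2BGR)); return im
def proj(name,P):
    m=ctrl.camera_model(name); P=np.atleast_2d(P)
    c=(m['extrinsics']@np.c_[P,np.ones(len(P))].T)[:3]; c=np.array([c[0],-c[1],-c[2]])
    q=m['mtx']@c; return (q[:2]/q[2]).T
def ray(name,uv):
    m=ctrl.camera_model(name); E=m['extrinsics']; d=np.linalg.solve(m['mtx'],[uv[0],uv[1],1.]); d=np.array([d[0],-d[1],-d[2]])
    o=-E[:3,:3].T@E[:3,3]; return o,E[:3,:3].T@d
def atz(name,uv,z):
    o,d=ray(name,uv); return o+d*(z-o[2])/d[2]
def st():
    s=ctrl.get_state(); Rm=R.from_rotvec(s['tool_rot']).as_matrix()
    print('t',round(s['time'],2),'p',np.round(s['position'],4),'\nR',np.round(Rm,3).tolist(),'\nF',np.round(s['ft_force'],2),'T',np.round(s['torque'],2),'g',round(s['grip_width'],3),'q',np.round(s['joint_positions'],2)); return s,Rm
E
python3 - <<'E'
from h import *
st(); snap('scene','s0.png'); snap('top','t0.png')
for n in ('scene','top'):
    m=ctrl.camera_model(n); print({k:np.round(v,3) if not isinstance(v,str) else v for k,v in m.items()})
E
```

```text
t 0.0 p [0.2244 0.6094 0.1978] 
R [[-0.001, 0.345, 0.938], [-0.002, 0.938, -0.345], [-1.0, -0.002, 0.0]] 
F [-0.46  0.22  1.03] T [-0.03  0.01  0.01] g 0.999 q [-1.2   0.32 -0.07  1.45  0.02  1.37 -0.06]
{'mtx': array([[407.969,   0.   , 278.816],
       [  0.   , 407.969, 214.383],
       [  0.   ,   0.   ,   1.   ]]), 'extrinsics': array([[-0.282,  0.959,  0.017,  0.148],
       [-0.607, -0.192,  0.771,  0.206],
       [ 0.743,  0.208,  0.636, -1.607],
       [ 0.   ,  0.   ,  0.   ,  1.   ]])}
{'mtx': array([[476.862,   0.   , 291.314],
       [  0.   , 476.862, 215.203],
       [  0.   ,   0.   ,   1.   ]]), 'extrinsics': array([[ 0.018, -0.999,  0.026, -0.016],
       [ 0.998,  0.02 ,  0.054, -0.56 ],
       [-0.054,  0.025,  0.998, -1.359],
       [ 0.   ,  0.   ,  0.   ,  1.   ]])}
```

View pics/s0.png

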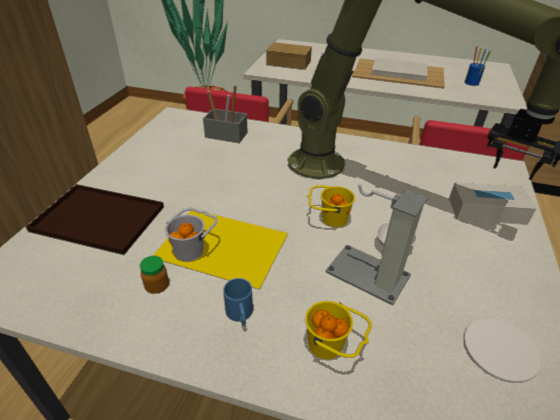

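View pics/t0.png

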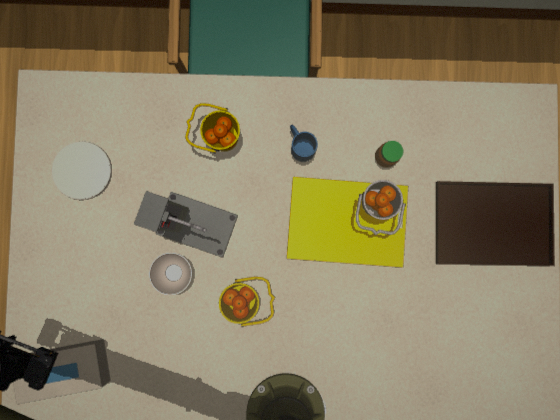

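```bash
python3 - <<'E'
import cv2
t=cv2.imread('pics/t0.png'); s=cv2.imread('pics/s0.png')
a=cv2.resize(t[160:260,330:430],(590,590),interpolation=cv2.INTER_CUBIC)
cv2.imwrite('pics/c1.png',a)
cv2.imwrite('pics/c2.png',cv2.resize(t[180:260,125:245],(780,520),interpolation=cv2.INTER_CUBIC))
cv2.imwrite('pics/c3.png',cv2.resize(s[195:275,150:250],(750,600),interpolation=cv2.INTER_CUBIC))
cv2.imwrite('pics/c4.png',cv2.resize(s[170:310,320:440],(514,600),interpolation=cv2.INTER_CUBIC))
E
```

```text
(no output)
```

View pics/c1.png

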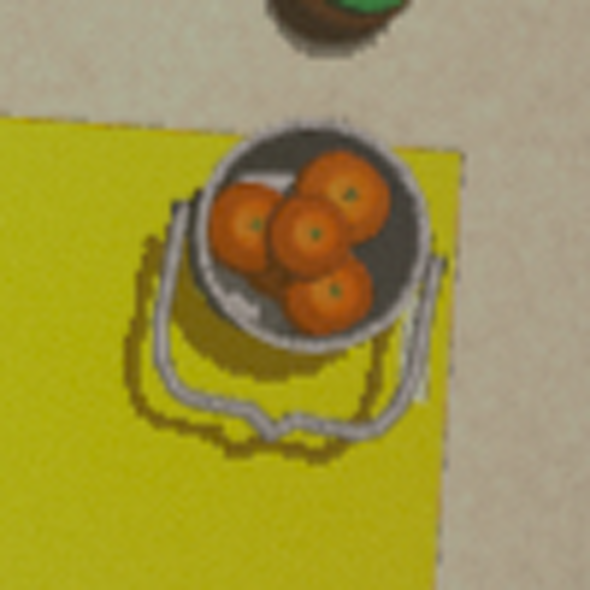

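View pics/c2.png

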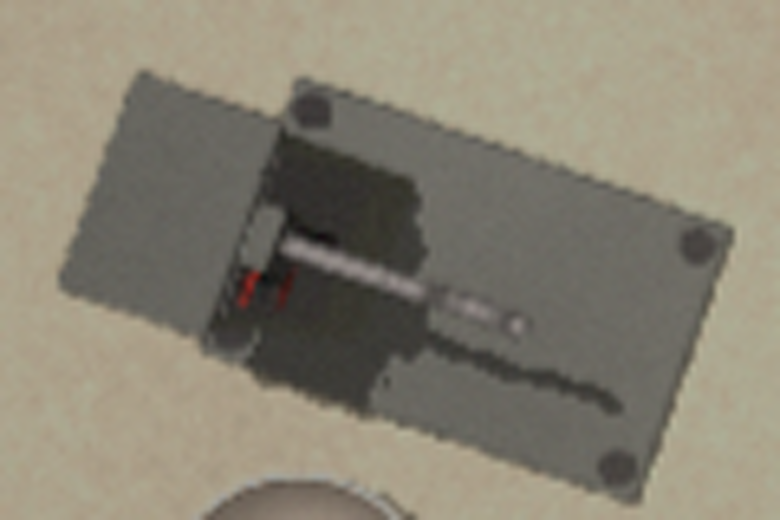

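View pics/c3.png

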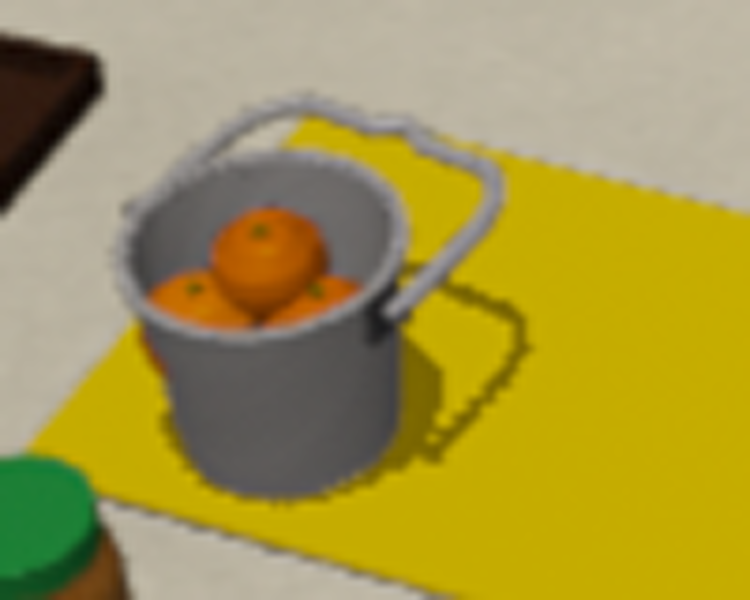

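View pics/c4.png

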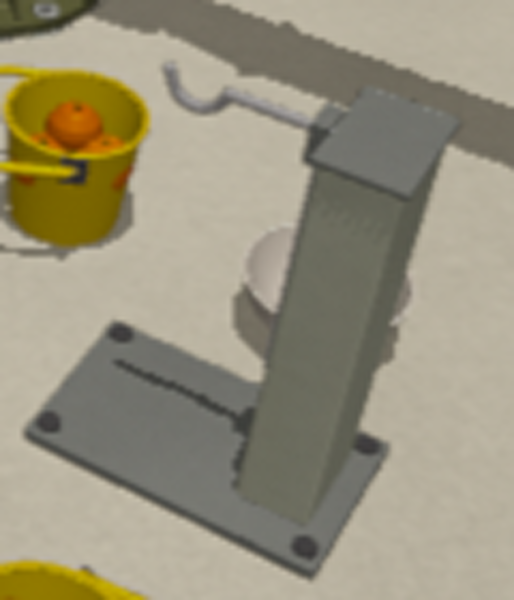

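```bash
python3 - <<'E'
from h import *
f=lambda u,v,x0,y0,k:((u+.5)/k-.5+x0,(v+.5)/k-.5+y0)
A=lambda u,v:f(u,v,330,160,5.9); B=lambda u,v:f(u,v,125,180,6.5)
S=lambda u,v:f(u,v,150,195,7.5); D=lambda u,v:f(u,v,320,170,4.285)
for n,p,z in [('kink',A(272,432),.093),('crownL',A(190,390),.093),('crownR',A(375,433),.093),('earL',A(183,205),.093),('earR',A(437,262),.093),('rim',A(315,238),.103)]:
    print(n,np.round(atz('top',p,z),4))
for n,p,z in [('kink',S(397,126),.093),('earR',S(395,312),.093),('rimc',S(262,246),.103)]: print('S',n,np.round(atz('scene',p,z),4))
for p in [(140,70),(285,122),(205,350),(60,288)]: print('col',np.round(atz('top',B(*p),.287),4))
for p in [(300,78),(735,230),(638,503)]: print('base',np.round(atz('top',B(*p),.012),4))
print('tip',np.round(atz('top',B(518,325),.282),4))
print('tipS',np.round(atz('scene',D(168,66),.282),4))
for p in [(115,322),(25,432),(312,575),(387,445)]: print('baseS',np.round(atz('scene',D(*p),.012),4))
E
```

```text
kink [ 0.513  -0.2346  0.093 ]
crownL [ 0.5317 -0.1964  0.093 ]
crownR [ 0.5134 -0.2825  0.093 ]
earL [ 0.6174 -0.1922  0.093 ]
earR [ 0.5933 -0.3109  0.093 ]
rim [ 0.6024 -0.2517  0.103 ]
S kink [ 0.5185 -0.2393  0.093 ]
S earR [ 0.6184 -0.1944  0.093 ]
S rimc [ 0.6096 -0.2512  0.103 ]
col [0.5966 0.3361 0.287 ]
col [0.5792 0.2846 0.287 ]
col [0.498 0.31  0.287]
col [0.5189 0.3614 0.287 ]
base [0.6221 0.3426 0.012 ]
base [0.5585 0.1489 0.012 ]
base [0.4372 0.1886 0.012 ]
tip [0.509  0.2012 0.282 ]
tipS [0.516  0.1982 0.282 ]
baseS [0.4453 0.1895 0.012 ]
baseS [0.5669 0.1495 0.012 ]
baseS [0.6302 0.3394 0.012 ]
baseS [0.5076 0.3786 0.012 ]
```

The candidates are three pails in the top view: yellow (220,130), yellow (240,300) and steel-grey (382,200). The enlarged crops confirm that the grey one on the yellow board is the one meant. Its bail lies flat towards the robot, with the kink at about (376,233). The scale column is at about (150,210), with the hook pointing right and its tip at about (204,230). The two cameras disagree by about 6 mm in x, so I will check them against the gripper before grasping. On the way over I'll also test that the tilted pose at the scale is reachable.

```bash
cat >> h.py <<'E'
def pose(yaw,tilt):
    # tool x = down tilted by 'tilt' toward heading yaw; tool y = heading (tilted up); z = x cross y
    h=np.array([np.cos(yaw),np.sin(yaw),0]); d=np.array([0,0,-1.])
    x=np.cos(tilt)*d+np.sin(tilt)*h; y=np.cos(tilt)*h-np.sin(tilt)*d
    return np.c_[x,y,np.cross(x,y)]
def plan(G,Rt):
    s,Rm=st(); g=s['position']-.019*Rm[:,0]
    rv=R.from_matrix(Rm.T@Rt).as_rotvec()
    dT=G+.019*Rt[:,0]-s['position']
    print('grasp now',np.round(g,4),'world dTCP',np.round(dT,4))
    print('rot units',np.round(np.degrees(rv)/5,3),'travel(cur axes)units',np.round(Rm.T@dT/.3,3),'travel(target axes)',np.round(Rt.T@dT/.3,3))
E
python3 -m jog '[{"rot":[0,0,0],"travel":[-0.1,0,0],"jaw":-1},{"rot":[0,0,0],"travel":[-0.15,0,0],"jaw":-1},{"rot":[0,0,0],"travel":[-0.15,0,0],"jaw":-1},{"rot":[0,0,0],"travel":[-0.15,0,0],"jaw":0},{"rot":[0,0,0],"travel":[-0.05,0,0],"jaw":0.5},{"rot":[0,0,0],"travel":[0,0,0],"jaw":0.6}]'
python3 - <<'E'
from h import *
yaw=np.radians(71.8); sy=np.array([-np.sin(yaw),np.cos(yaw),0])
plan(np.array([.517,.2165,.33])+sy*.025, pose(yaw,np.radians(35)))
E
```

```text
time: 0.7
position: [0.2249, 0.6109, 0.3819]
tool_rot: [0.281, 1.552, -0.273]
ft_force: [0.1, 0.1, -0.1]
grip_width: 0.813
t 0.7 p [0.2249 0.6109 0.3819] 
R [[0.002, 0.346, 0.938], [0.005, 0.938, -0.346], [-1.0, 0.005, -0.0]] 
F [ 0.12  0.09 -0.07] T [ 0.01 -0.    0.  ] g 0.813 q [-1.21  0.31 -0.06  1.11  0.02  1.72 -0.05]
grasp now [0.2249 0.6108 0.4009] world dTCP [ 0.2718 -0.3762 -0.0675]
rot units [-0.391  0.123  6.939] travel(cur axes)units [ 0.22  -0.865  1.283] travel(target axes) [-0.337 -0.873  1.252]
```

```bash
python3 -m jog '[{"rot":[0,0,0],"travel":[0,-0.05,0.07],"jaw":0.6},{"rot":[0,0,0],"travel":[0,-0.09,0.13],"jaw":0.6},{"rot":[0,0,0],"travel":[0,-0.09,0.13],"jaw":0.6},{"rot":[0,0,0],"travel":[0,-0.09,0.13],"jaw":0.6},{"rot":[0,0,0],"travel":[0,-0.09,0.13],"jaw":0.6},{"rot":[0,0,0],"travel":[0,-0.09,0.13],"jaw":0.6},{"rot":[0,0,0],"travel":[0,-0.09,0.13],"jaw":0.6},{"rot":[0,0,0],"travel":[0,-0.09,0.13],"jaw":0.6}]' >/dev/null
python3 -m jog '[{"rot":[0,0,1],"travel":[0,-0.05,0.08],"jaw":0.6},{"rot":[0,0,1],"travel":[0,-0.05,0.08],"jaw":0.6},{"rot":[-0.4,0,1],"travel":[0,-0.05,0.08],"jaw":0.6},{"rot":[0,0,1],"travel":[0,0,0.06],"jaw":0.6},{"rot":[0,0,1],"travel":[0,0,0],"jaw":0.6},{"rot":[0,0,1],"travel":[0,0,0],"jaw":0.6},{"rot":[0,0,1],"travel":[0,0,0],"jaw":0.6},{"rot":[0,0,0],"travel":[0,0,0],"jaw":0.6}]'
python3 - <<'E'
from h import *
yaw=np.radians(71.8); sy=np.array([-np.sin(yaw),np.cos(yaw),0])
plan(np.array([.517,.2165,.33])+sy*.025, pose(yaw,np.radians(35)))
E
```

```text
time: 2.3
position: [0.4983, 0.2411, 0.3712]
tool_rot: [0.707, 1.405, 0.224]
ft_force: [-0.2, -0.4, 0.1]
grip_width: 0.201
t 2.3 p [0.4983 0.2411 0.3712] 
R [[0.184, 0.26, 0.948], [0.541, 0.778, -0.318], [-0.82, 0.572, 0.003]] 
F [-0.24 -0.42  0.07] T [-0.67  0.22  0.02] g 0.201 q [-0.65 -0.23  0.44  1.8  -0.44  1.25  1.11]
grasp now [0.4948 0.2308 0.3868] world dTCP [-0.0016 -0.0064 -0.0567]
rot units [-0.042  0.065  0.026] travel(cur axes)units [ 0.143 -0.126  0.001] travel(target axes) [ 0.142 -0.126  0.002]
```

```bash
python3 - <<'E'
from h import *
for n in('scene','top'):
    im=snap(n,n+'1.png'); s=ctrl.get_state(); uv=proj(n,s['position'])[0]; print(n,uv)
    u0,v0=int(uv[0])-40,int(uv[1])-35
    c=cv2.cvtColor(im[v0:v0+70,u0:u0+80],cv2.COLOR_RGB2BGR); c=cv2.resize(c,(640,560),interpolation=cv2.INTER_CUBIC)
    cv2.drawMarker(c,(int((uv[0]-u0+.5)*8),int((uv[1]-v0+.5)*8)),(255,0,255),cv2.MARKER_CROSS,20,1); cv2.imwrite('pics/%s1c.png'%n,c); print(u0,v0)
E
```

```text
scene [384.60389578 152.45099182]
344 117
top [176.7844114  233.14008359]
136 198
```

View pics/scene1c.png

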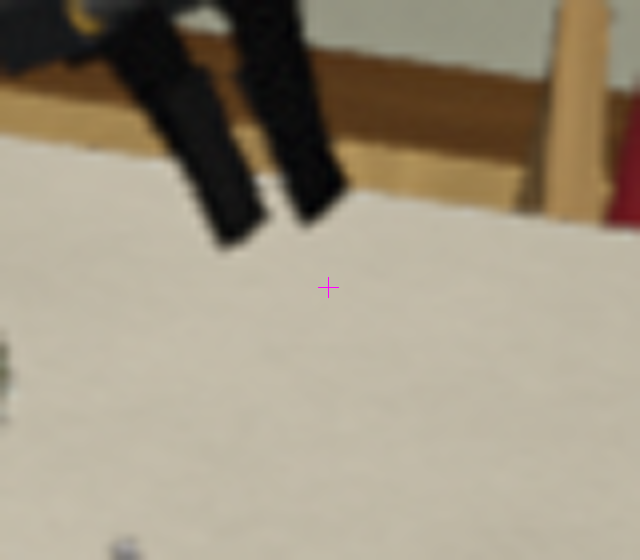

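View pics/top1c.png

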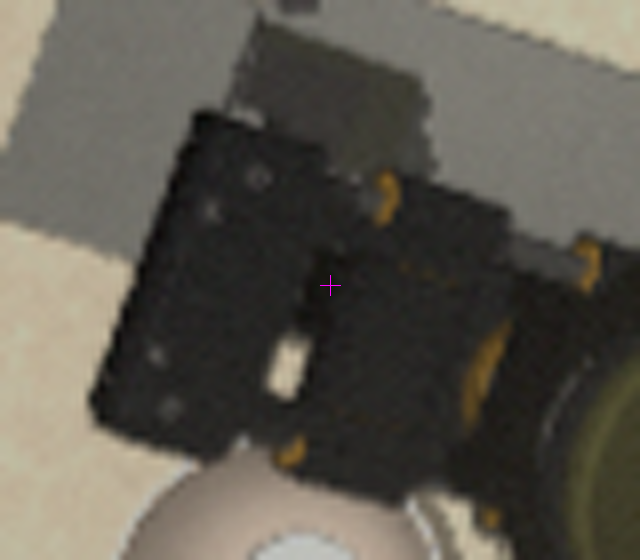

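View pics/scene1.png

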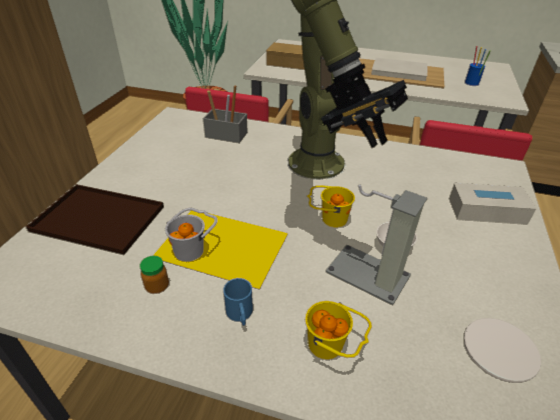

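```bash
python3 - <<'E'
from h import *
st()
print(proj('scene',[[0,0,0],[0,0,.02]]),proj('top',[[0,0,0],[0,0,0.02],[.08,0,.02]]))
im=snap('scene','scene2.png'); st()
a=cv2.imread('pics/scene1.png').astype(int);b=cv2.imread('pics/scene2.png').astype(int)
print(np.abs(a-b).max(2).mean(), (np.abs(a-b).max(2)>40).sum())
print(ctrl.camera_model('scene').keys(), ctrl.camera_model('scene'))
E
```

```text
t 2.4 p [0.4985 0.2445 0.3736] 
R [[0.184, 0.254, 0.95], [0.541, 0.78, -0.314], [-0.821, 0.572, 0.006]] 
F [-0.35  0.79  0.7 ] T [-0.64  0.2   0.01] g 0.199 q [-0.65 -0.23  0.43  1.8  -0.44  1.25  1.11]
[[316.2851435  162.14749194]
 [316.6703486  157.78302227]] [[285.57186291 411.84294047]
 [285.66981637 414.39195865]
 [286.21142237 385.40190103]]
t 2.45 p [0.4987 0.2453 0.3743] 
R [[0.184, 0.253, 0.95], [0.541, 0.781, -0.312], [-0.82, 0.572, 0.007]] 
F [-1.11  0.29 -0.1 ] T [-0.65  0.26 -0.06] g 0.197 q [-0.66 -0.23  0.43  1.79 -0.44  1.25  1.11]
1.2262117346938775 843
dict_keys(['mtx', 'extrinsics']) {'mtx': array([[407.96946666,   0.        , 278.81603354],
       [  0.        , 407.96946666, 214.3825135 ],
       [  0.        ,   0.        ,   1.        ]]), 'extrinsics': array([[-0.28241731,  0.95914371,  0.01684649,  0.14760185],
       [-0.60664879, -0.19217493,  0.77139227,  0.20576911],
       [ 0.74311352,  0.20763462,  0.6361369 , -1.60711173],
       [ 0.        ,  0.        ,  0.        ,  1.        ]])}
```

```bash
python3 - <<'E'
from h import *
im=snap('scene','scene3.png');s,Rm=st();p=s['position']
for d in (0,.01,.02,.03,.04): print(d,proj('scene',p-d*Rm[:,0])[0], proj('scene',p+d*Rm[:,1])[0],proj('scene',p+[0,0,d])[0])
print(np.degrees(R.from_matrix(Rm).magnitude()))
c=cv2.cvtColor(im[60:170,310:430],cv2.COLOR_RGB2BGR); c=cv2.resize(c,None,fx=5,fy=5,interpolation=cv2.INTER_CUBIC)
for d,col in ((0,(255,0,255)),(.019,(0,255,0)),(.07,(0,255,255)),(.15,(255,255,0))):
    u,v=proj('scene',p-d*Rm[:,0])[0]; cv2.drawMarker(c,(int((u-310+.5)*5),int((v-60+.5)*5)),col,cv2.MARKER_CROSS,16,2)
cv2.imwrite('pics/scene3c.png',c)
E
```

```text
t 2.5 p [0.4989 0.2458 0.3748] 
R [[0.184, 0.251, 0.95], [0.542, 0.781, -0.311], [-0.82, 0.572, 0.007]] 
F [-0.02  0.41  0.12] T [-0.63  0.25 -0.01] g 0.202 q [-0.66 -0.23  0.43  1.79 -0.44  1.25  1.11]
0 [386.00804329 151.91371756] [386.00804329 151.91371756] [386.00804329 151.91371756]
0.01 [384.35679617 148.0678114 ] [389.80538948 150.83784085] [386.80606418 148.14544061]
0.02 [382.69598702 144.19963441] [393.66077815 149.74551935] [387.61495279 144.32584602]
0.03 [381.02553255 140.30899258] [397.57555032 148.63637312] [388.43493262 140.4538783 ]
0.04 [379.3453485  136.39568965] [401.55108863 147.51001043] [389.26623339 136.52845283]
90.79881144285609
```

View pics/scene3c.png

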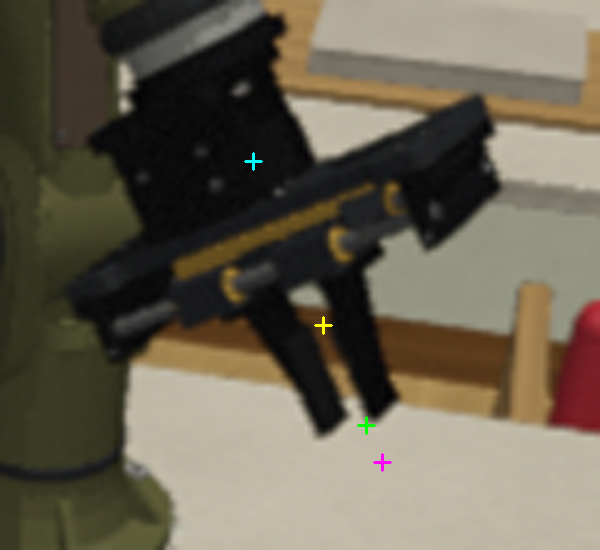

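```bash
python3 - <<'E'
from h import *
p=np.array([.2244,.6094,.1978]); Rm=pose(np.radians(69.8),0)
for n,(u0,u1,v0,v1) in (('scene',(470,560,100,190)),('top',(0,90,310,400))):
    im=cv2.imread('pics/'+n[0]+'0.png'); c=cv2.resize(im[v0:v1,u0:u1],None,fx=6,fy=6,interpolation=cv2.INTER_CUBIC)
    for q,col in ((p,(255,0,255)),(p-.019*Rm[:,0],(0,255,0)),(p+.0435*Rm[:,1],(255,255,0)),(p-.0435*Rm[:,1],(0,255,255))):
        u,v=proj(n,q)[0]; print(n,u,v); cv2.drawMarker(c,(int((u-u0+.5)*6),int((v-v0+.5)*6)),col,cv2.MARKER_CROSS,16,2)
    cv2.imwrite('pics/%s0c.png'%n,c)
E
```

```text
scene 509.6085229831578 178.28771945922833
scene 512.09177504084 172.83181842474747
scene 525.6793248559825 183.60229726894244
scene 494.06040579020873 173.14599229026797
top 37.73246377508127 344.3175484665141
top 33.71793645504174 346.0391008461642
top 21.00947657697916 337.83483836280664
top 54.449785049394066 350.79806215991755
```

View pics/scene0c.png

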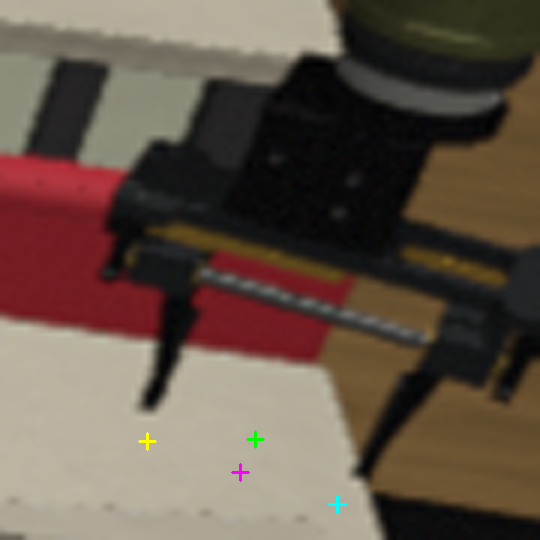

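View pics/top0c.png

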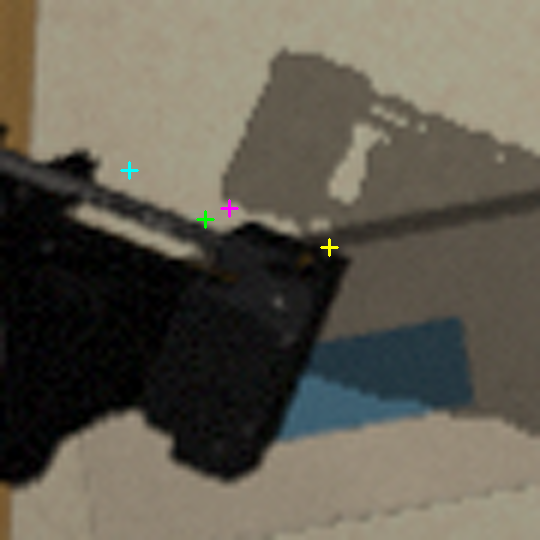

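The tips in the images sit about 20 mm behind the reported TCP, along the tool axis. I'll keep that in mind and check it again at the pail. Next is a quick reach test beside the hook at the lowest weighing height, on the robot's side, which is the worst case.

```bash
cat >> h.py <<'E'
OFF=.035
def plan2(G,Rt,off=None):
    off=OFF if off is None else off
    s,Rm=st(); dT=G+off*Rt[:,0]-s['position']; rv=R.from_matrix(Rm.T@Rt).as_rotvec()
    print('G now',np.round(s['position']-off*Rm[:,0],4),'rot units',np.round(np.degrees(rv)/5,3),'travel cur',np.round(Rm.T@dT/.3,3),'tgt',np.round(Rt.T@dT/.3,3))
E
python3 - <<'E'
from h import *
yaw=np.radians(71.8); sy=np.array([-np.sin(yaw),np.cos(yaw),0])
plan2(np.array([.517,.2165,.20])+sy*.07, pose(yaw,np.radians(35)))
plan2(np.array([.517,.2165,.20])-sy*.025, pose(yaw,np.radians(35)))
E
```

```text
t 2.5 p [0.4989 0.2458 0.3748] 
R [[0.184, 0.251, 0.95], [0.542, 0.781, -0.311], [-0.82, 0.572, 0.007]] 
F [-0.02  0.41  0.12] T [-0.63  0.25 -0.01] g 0.202 q [-0.66 -0.23  0.43  1.79 -0.44  1.25  1.11]
G now [0.4924 0.2269 0.4035] rot units [0.058 0.063 0.021] travel cur [ 0.551 -0.393 -0.15 ] tgt [ 0.551 -0.395 -0.145]
t 2.5 p [0.4989 0.2458 0.3748] 
R [[0.184, 0.251, 0.95], [0.542, 0.781, -0.311], [-0.82, 0.572, 0.007]] 
F [-0.02  0.41  0.12] T [-0.63  0.25 -0.01] g 0.202 q [-0.66 -0.23  0.43  1.79 -0.44  1.25  1.11]
G now [0.4924 0.2269 0.4035] rot units [0.058 0.063 0.021] travel cur [ 0.553 -0.395  0.166] tgt [ 0.551 -0.395  0.171]
```

```bash
python3 -m jog '[{"rot":[0,0,0],"travel":[0,0,-0.15],"jaw":0.6},{"rot":[0,0,0],"travel":[0.05,-0.04,0],"jaw":0.6},{"rot":[0,0,0],"travel":[0.1,-0.07,0],"jaw":0.6},{"rot":[0,0,0],"travel":[0.1,-0.07,0],"jaw":0.6},{"rot":[0,0,0],"travel":[0.1,-0.07,0],"jaw":0.6},{"rot":[0,0,0],"travel":[0.1,-0.07,0],"jaw":0.6},{"rot":[0,0,0],"travel":[0.1,-0.07,0],"jaw":0.6},{"rot":[0,0,0],"travel":[0,0,0],"jaw":0.6}]'
python3 - <<'E'
from h import *
yaw=np.radians(71.8); sy=np.array([-np.sin(yaw),np.cos(yaw),0])
plan2(np.array([.517,.2165,.20])+sy*.07, pose(yaw,np.radians(35)))
for n in('scene','top'): snap(n,n+'4.png')
E
```

```text
time: 3.3
position: [0.4537, 0.2571, 0.1667]
tool_rot: [0.698, 1.412, 0.226]
ft_force: [-0.1, -0.0, 0.3]
grip_width: 0.201
t 3.3 p [0.4537 0.2571 0.1667] 
R [[0.176, 0.256, 0.951], [0.539, 0.783, -0.31], [-0.824, 0.567, -0.0]] 
F [-0.14 -0.02  0.29] T [-0.68  0.25  0.03] g 0.201 q [-0.52 -0.19  0.31  2.19 -0.6   0.9   1.37]
G now [0.4476 0.2382 0.1955] rot units [ 0.02  -0.014  0.088] travel cur [-0.01   0.012  0.009] tgt [-0.01   0.012  0.009]
```

View pics/scene4.png

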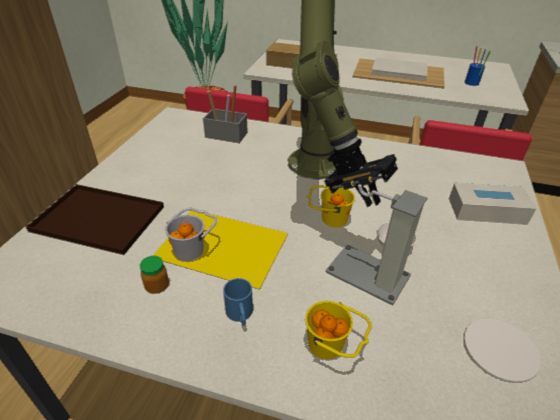

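```bash
python3 -m jog '[{"rot":[0,0,0],"travel":[-0.06,0.04,0],"jaw":0.6},{"rot":[0,0,0],"travel":[-0.12,0.083,0],"jaw":0.6},{"rot":[0,0,0],"travel":[-0.12,0.083,0],"jaw":0.6},{"rot":[0,0,0],"travel":[-0.12,0.083,0],"jaw":0.6},{"rot":[0,0,0],"travel":[-0.12,0.083,0],"jaw":0.6},{"rot":[0,0,0],"travel":[-0.081,-0.117,0.047],"jaw":0.6},{"rot":[0,0,0],"travel":[-0.081,-0.117,0.047],"jaw":0.6},{"rot":[0,0,0],"travel":[-0.081,-0.117,0.047],"jaw":0.6}]'
python3 -m jog '[{"rot":[0.98,-0.676,0],"travel":[-0.081,-0.117,0.047],"jaw":0.6},{"rot":[0.98,-0.676,0],"travel":[0,-0.04,0.04],"jaw":0.6},{"rot":[0.98,-0.676,0],"travel":[0,-0.04,0.04],"jaw":0.6},{"rot":[0.98,-0.676,0],"travel":[0,-0.03,0.05],"jaw":0.6},{"rot":[0.98,-0.676,0],"travel":[0,-0.03,0.06],"jaw":0.6},{"rot":[0.98,-0.676,0],"travel":[0,0,0.06],"jaw":0.6},{"rot":[0.98,-0.676,0],"travel":[0,0,0.06],"jaw":0.6},{"rot":[0.98,-0.676,0],"travel":[0,0,0.06],"jaw":0.6}]'
python3 - <<'E'
from h import *
plan2(np.array([.518,-.263,.093]), pose(np.radians(-11.6),np.radians(35)))
E
```

```text
time: 4.2
position: [0.4563, 0.1196, 0.3729]
tool_rot: [0.7, 1.396, 0.231]
ft_force: [0.5, 0.6, -0.4]
grip_width: 0.202
time: 5.0
position: [0.5407, -0.0173, 0.3562]
tool_rot: [1.166, 1.079, -0.338]
ft_force: [-1.2, 0.4, -0.3]
grip_width: 0.202
t 5.0 p [ 0.5407 -0.0173  0.3562] 
R [[0.49, 0.71, 0.505], [0.294, 0.411, -0.863], [-0.821, 0.571, -0.008]] 
F [-1.18  0.42 -0.3 ] T [-0.44  0.63  0.03] g 0.202 q [ 0.48 -0.3  -0.14  1.91 -0.54  1.17  0.98]
G now [ 0.5236 -0.0276  0.3849] rot units [ 6.832 -4.875  0.064] travel cur [ 0.548 -0.905  0.721] tgt [ 0.887 -0.429  0.818]
```

```bash
python3 -m jog '[{"rot":[0.98,-0.69,0],"travel":[0.0,-0.03,0.11],"jaw":0.6},{"rot":[0.98,-0.69,0],"travel":[0.0,-0.03,0.11],"jaw":0.6},{"rot":[0.98,-0.69,0],"travel":[0,-0.03,0.11],"jaw":0.6},{"rot":[0.98,-0.69,0],"travel":[0.05,-0.03,0.11],"jaw":0.6},{"rot":[0.98,-0.69,0],"travel":[0.05,-0.03,0.11],"jaw":0.6},{"rot":[0.98,-0.69,0],"travel":[0.05,-0.02,0.11],"jaw":0.6},{"rot":[0.98,-0.69,0],"travel":[0.05,-0.02,0.09],"jaw":0.6},{"rot":[0,0,0],"travel":[0,0,0],"jaw":0.6}]'
python3 - <<'E'
from h import *
plan2(np.array([.518,-.263,.093]), pose(np.radians(-11.6),np.radians(35)))
E
```

```text
time: 5.8
position: [0.5783, -0.2408, 0.2699]
tool_rot: [1.528, 0.62, -0.909]
ft_force: [1.0, -0.3, -0.3]
grip_width: 0.2
t 5.8 p [ 0.5783 -0.2408  0.2699] 
R [[0.554, 0.808, -0.199], [-0.11, -0.165, -0.98], [-0.825, 0.565, -0.003]] 
F [ 1.01 -0.27 -0.28] T [0.07 0.76 0.1 ] g 0.2 q [ 0.69 -0.19 -0.22  1.98 -0.27  0.78  0.4 ]
G now [ 0.5589 -0.237   0.2988] rot units [ 0.006 -0.04   0.121] travel cur [ 0.5   -0.482  0.114] tgt [ 0.495 -0.487  0.113]
```

```bash
python3 -m jog '[{"rot":[0,0,0.1],"travel":[0,-0.12,0.03],"jaw":0.6},{"rot":[0,0,0],"travel":[0,-0.12,0.03],"jaw":0.6},{"rot":[0,0,0],"travel":[0,-0.12,0.03],"jaw":0.6},{"rot":[0,0,0],"travel":[0,-0.12,0.02],"jaw":0.6},{"rot":[0,0,0],"travel":[0.1,0,0],"jaw":0.6},{"rot":[0,0,0],"travel":[0.06,0,0],"jaw":0.6},{"rot":[0,0,0],"travel":[0,0,0],"jaw":0.6},{"rot":[0,0,0],"travel":[0,0,0],"jaw":0.6}]'
cat >> h.py <<'E'
def look(tag,name,u0,v0,w,h,k,pts):
    im=snap(name,'%s_%s.png'%(name,tag)); c=cv2.cvtColor(im[v0:v0+h,u0:u0+w],cv2.COLOR_RGB2BGR); c=cv2.resize(c,None,fx=k,fy=k,interpolation=cv2.INTER_CUBIC)
    cols=[(255,0,255),(0,255,0),(255,255,0),(0,0,255)]
    for i,p in enumerate(pts):
        u,v=proj(name,p)[0]; cv2.drawMarker(c,(int((u-u0+.5)*k),int((v-v0+.5)*k)),cols[i%4],cv2.MARKER_CROSS,14,1)
    cv2.imwrite('pics/%s_%sc.png'%(name,tag),c)
E
python3 - <<'E'
from h import *
plan2(np.array([.518,-.263,.093]), pose(np.radians(-11.6),np.radians(35)))
s,Rm=st(); p=s['position']; x=Rm[:,0]
look('5','scene',130,150,120,100,6,[p,p-.02*x,p-.04*x])
look('5','top',330,170,100,80,6,[p,p-.02*x,p-.04*x])
E
```

```text
time: 6.6
position: [0.4986, -0.2654, 0.1422]
tool_rot: [1.531, 0.628, -0.898]
ft_force: [0.1, 0.1, 0.7]
grip_width: 0.201
t 6.6 p [ 0.4986 -0.2654  0.1422] 
R [[0.558, 0.808, -0.189], [-0.099, -0.162, -0.982], [-0.824, 0.566, -0.01]] 
F [0.05 0.13 0.66] T [ 0.    0.72 -0.05] g 0.201 q [ 0.81 -0.2  -0.18  2.26 -0.53  0.58  0.8 ]
G now [ 0.4791 -0.262   0.1711] rot units [ 0.048 -0.17   0.102] travel cur [ 0.287 -0.041 -0.017] tgt [ 0.287 -0.043 -0.021]
t 6.6 p [ 0.4986 -0.2654  0.1422] 
R [[0.558, 0.808, -0.189], [-0.099, -0.162, -0.982], [-0.824, 0.566, -0.01]] 
F [0.05 0.13 0.66] T [ 0.    0.72 -0.05] g 0.201 q [ 0.81 -0.2  -0.18  2.26 -0.53  0.58  0.8 ]
```

View pics/scene_5c.png

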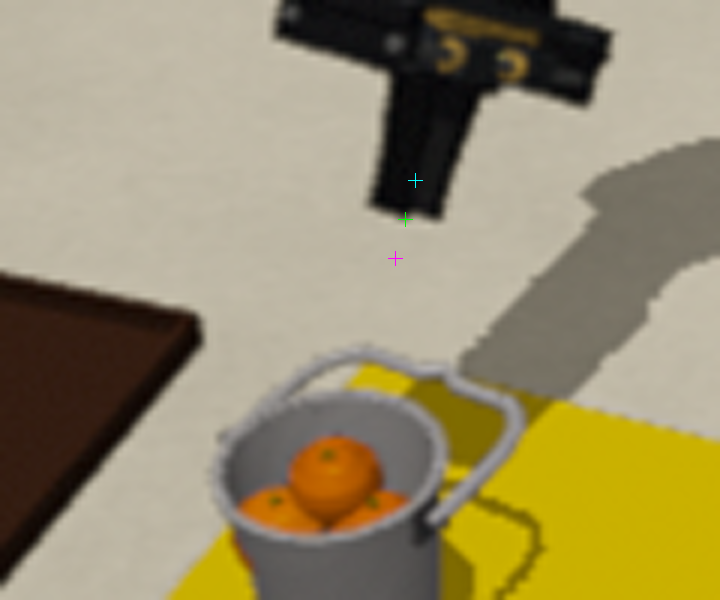

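View pics/top_5c.png

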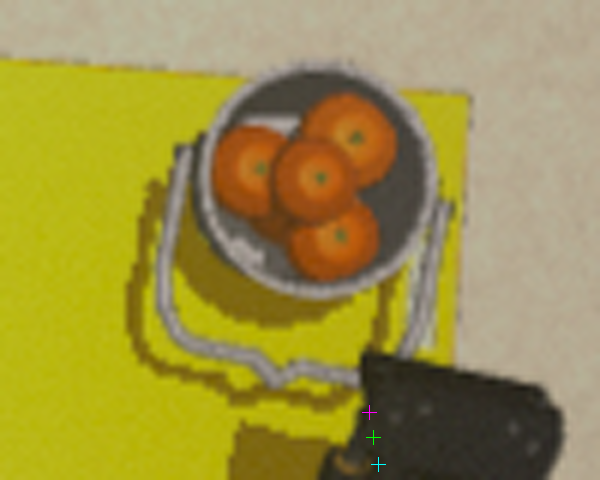

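```bash
python3 - <<'E'
from h import *
s,Rm=st(); p=s['position']; x,y,z=Rm.T
for n,(u0,v0) in (('top',(330,170)),('scene',(130,150))):
  for o in (.09,.07,.11):
    for sz in (-1,1):
        q=proj(n,p-o*x+.095*y+sz*.0375*z)[0]; print(n,o,sz,np.round((q-[u0,v0]+.5)*6))
for n in('top','scene'):
    E=ctrl.camera_model(n)['extrinsics']; print(n,'cam at',-E[:3,:3].T@E[:3,3])
E
```

```text
t 6.7 p [ 0.4983 -0.266   0.1424] 
R [[0.558, 0.808, -0.191], [-0.101, -0.162, -0.982], [-0.824, 0.567, -0.009]] 
F [0.8  0.   0.21] T [ 0.    0.69 -0.01] g 0.2 q [ 0.81 -0.2  -0.18  2.26 -0.53  0.58  0.8 ]
top 0.09 -1 [371. 324.]
top 0.09 1 [557. 364.]
top 0.07 -1 [367. 298.]
top 0.07 1 [550. 337.]
top 0.11 -1 [376. 351.]
top 0.11 1 [564. 392.]
scene 0.09 -1 [392.  81.]
scene 0.09 1 [258.  39.]
scene 0.07 -1 [381. 124.]
scene 0.07 1 [248.  82.]
scene 0.11 -1 [403.  37.]
scene 0.11 1 [268.  -4.]
top cam at [0.48622082 0.02836743 1.38729208]
scene cam at [1.36078136 0.23166432 0.8611278 ]
```

View pics/top_5.png

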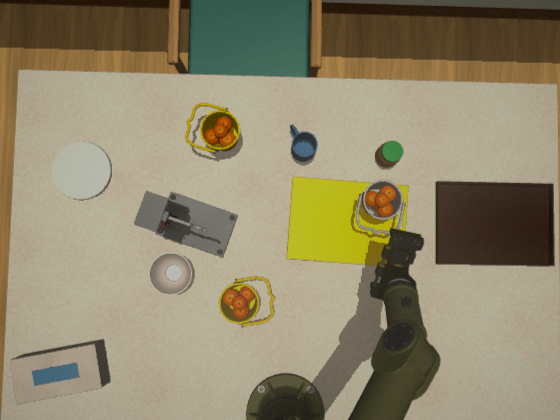

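```bash
cat > ov.py <<'E'
from h import *
import sys
def model(c,yaw,zb=.008,ang=0):
    Rz=R.from_euler('z',yaw,degrees=True).as_matrix()
    t=np.linspace(0,2*np.pi,60)
    rim=np.c_[.0545*np.cos(t),.0545*np.sin(t),0*t+.095]
    foot=np.c_[.042*np.cos(t),.042*np.sin(t),0*t]
    b=np.array([[0,.06,0],[.085-.02,.055,0],[.085,.04,0],[.085,.011,0],[.093,0,0],[.085,-.011,0],[.085,-.04,0],[.065,-.055,0],[0,-.06,0]])
    a=np.radians(ang); bb=np.c_[-b[:,0]*np.cos(a),b[:,1],.085+b[:,0]*np.sin(a)]
    return [q@Rz.T+np.array([c[0],c[1],zb]) for q in (rim,foot,bb)]
def draw(src,name,u0,v0,w,h,k,ms,out):
    im=cv2.imread(src)[v0:v0+h,u0:u0+w]; c=cv2.resize(im,None,fx=k,fy=k,interpolation=cv2.INTER_CUBIC)
    for q,col in zip(ms,((255,0,255),(255,128,0),(0,0,255))):
        uv=((proj(name,q)-[u0,v0]+.5)*k).astype(np.int32); cv2.polylines(c,[uv],False,col,1)
    cv2.imwrite(out,c)
E
python3 - <<'E'
from ov import *
m=model((.608,-.2545),-11.6)
draw('pics/s0.png','scene',150,195,100,80,7,m,'pics/ov1.png')
draw('pics/t0.png','top',330,160,100,80,7,m,'pics/ov2.png')
E
```

```text
(no output)
```

View pics/ov1.png

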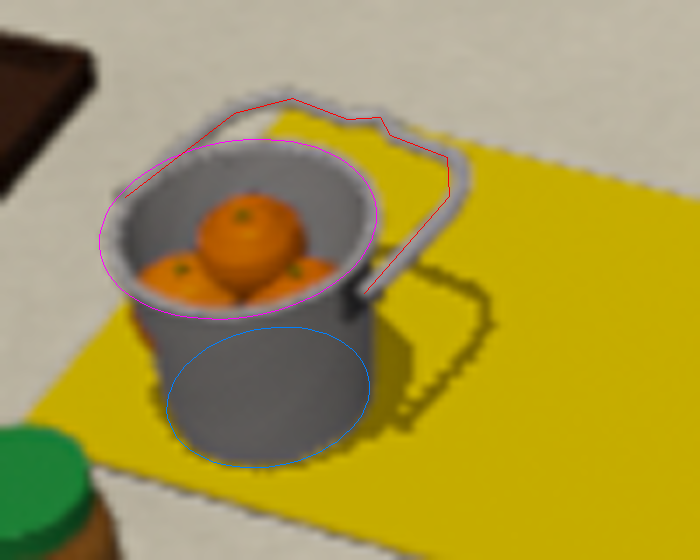

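View pics/ov2.png

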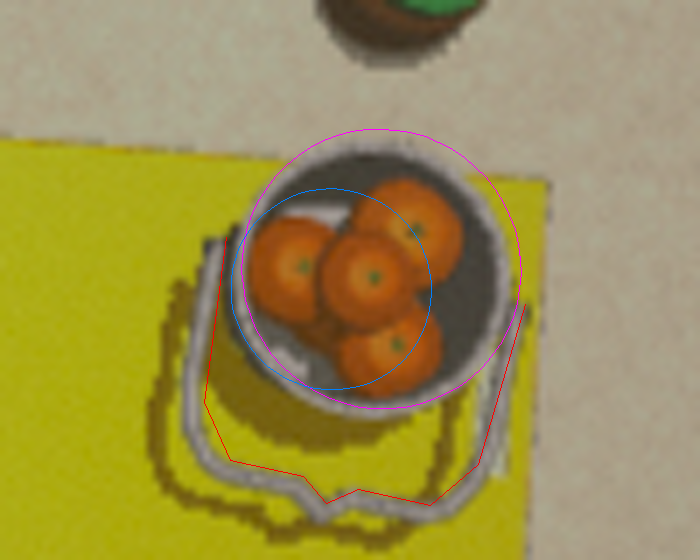

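```bash
python3 -m jog '[{"rot":[0,-0.15,0.1],"travel":[0.05,-0.04,-0.02],"jaw":0.5},{"rot":[0,0,0],"travel":[0.05,0,0],"jaw":0.5},{"rot":[0,0,0],"travel":[0.05,0,0],"jaw":0.5},{"rot":[0,0,0],"travel":[0,0,0],"jaw":0.5},{"rot":[0,0,0],"travel":[0,0,0],"jaw":0.5}]'
python3 - <<'E'
from h import *
plan2(np.array([.5175,-.261,.093]), pose(np.radians(-11.6),np.radians(35)))
s,Rm=st(); p=s['position']; x=Rm[:,0]
look('6','scene',150,170,90,80,7,[p,p-.02*x,p-.04*x])
look('6','top',350,180,80,70,8,[p,p-.02*x,p-.04*x])
E
```

```text
time: 7.2
position: [0.514, -0.2628, 0.0972]
tool_rot: [1.527, 0.611, -0.903]
ft_force: [0.7, 0.3, 0.2]
grip_width: 0.252
t 7.2 p [ 0.514  -0.2628  0.0972] 
R [[0.561, 0.804, -0.199], [-0.114, -0.163, -0.98], [-0.82, 0.572, 0.0]] 
F [0.66 0.3  0.23] T [ 0.04  0.71 -0.01] g 0.252 q [ 0.78 -0.11 -0.2   2.29 -0.57  0.44  0.82]
G now [ 0.4944 -0.2588  0.1259] rot units [ 0.027 -0.013  0.018] travel cur [ 0.134  0.    -0.008] tgt [ 0.134  0.    -0.008]
t 7.2 p [ 0.514  -0.2628  0.0972] 
R [[0.561, 0.804, -0.199], [-0.114, -0.163, -0.98], [-0.82, 0.572, 0.0]] 
F [0.66 0.3  0.23] T [ 0.04  0.71 -0.01] g 0.252 q [ 0.78 -0.11 -0.2   2.29 -0.57  0.44  0.82]
```

View pics/scene_6c.png

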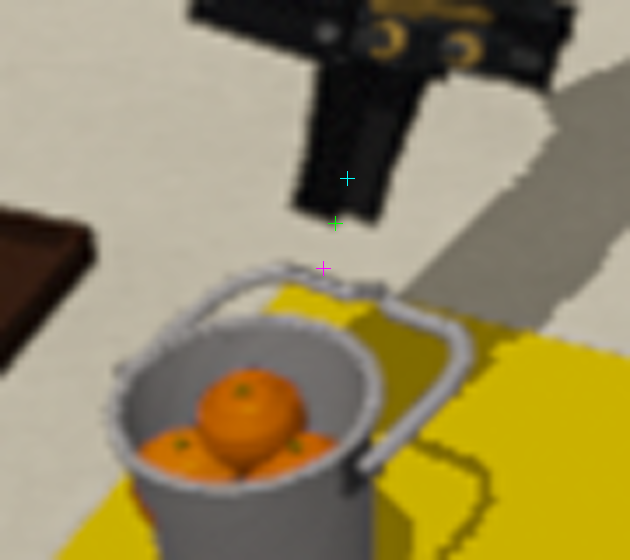

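View pics/top_6c.png

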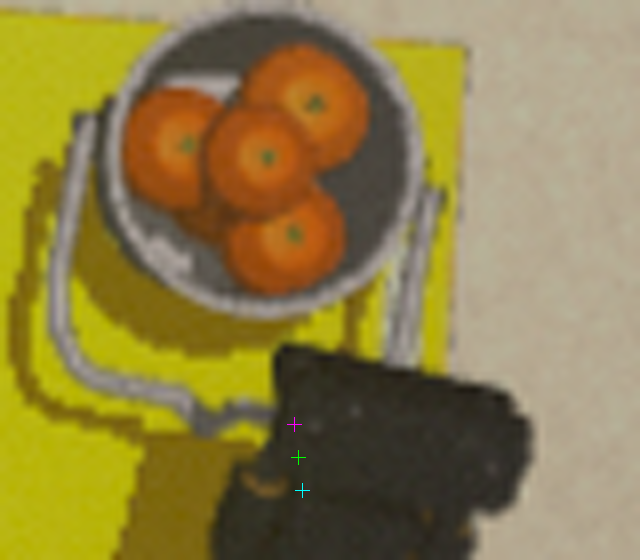

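```bash
python3 -m jog '[{"rot":[0,0,0],"travel":[0.03,0,0.01],"jaw":0.55},{"rot":[0,0,0],"travel":[0.03,0,0],"jaw":0.55},{"rot":[0,0,0],"travel":[0.015,0,0],"jaw":0.55},{"rot":[0,0,0],"travel":[0.015,0,0],"jaw":0.55}]'
python3 -m jog '[{"rot":[0,0,0],"travel":[0.015,0,0],"jaw":0.55},{"rot":[0,0,0],"travel":[0.015,0,0],"jaw":0.55},{"rot":[0,0,0],"travel":[0,0,0],"jaw":0.55}]'
python3 - <<'E'
from h import *
plan2(np.array([.5175,-.261,.093]), pose(np.radians(-11.6),np.radians(35)))
s,Rm=st(); p=s['position']; x=Rm[:,0]
look('7','scene',150,170,90,80,7,[p,p-.02*x,p-.03*x])
look('7','top',350,180,80,70,8,[])
E
```

```text
time: 7.7
position: [0.5283, -0.2685, 0.073]
tool_rot: [1.528, 0.613, -0.904]
ft_force: [-0.7, -0.2, 0.1]
grip_width: 0.225
time: 8.0
position: [0.5332, -0.2694, 0.0657]
tool_rot: [1.527, 0.613, -0.904]
ft_force: [-0.3, -0.0, 0.3]
grip_width: 0.226
t 8.0 p [ 0.5332 -0.2694  0.0657] 
R [[0.559, 0.805, -0.199], [-0.113, -0.163, -0.98], [-0.821, 0.571, -0.001]] 
F [-0.31 -0.04  0.34] T [ 0.04  0.75 -0.01] g 0.226 q [ 0.76 -0.01 -0.21  2.28 -0.61  0.36  0.88]
G now [ 0.5137 -0.2654  0.0945] rot units [ 0.021 -0.022  0.041] travel cur [ 0.01   0.005 -0.017] tgt [ 0.01   0.005 -0.017]
t 8.0 p [ 0.5332 -0.2694  0.0657] 
R [[0.559, 0.805, -0.199], [-0.113, -0.163, -0.98], [-0.821, 0.571, -0.001]] 
F [-0.31 -0.04  0.34] T [ 0.04  0.75 -0.01] g 0.226 q [ 0.76 -0.01 -0.21  2.28 -0.61  0.36  0.88]
```

View pics/scene_7c.png

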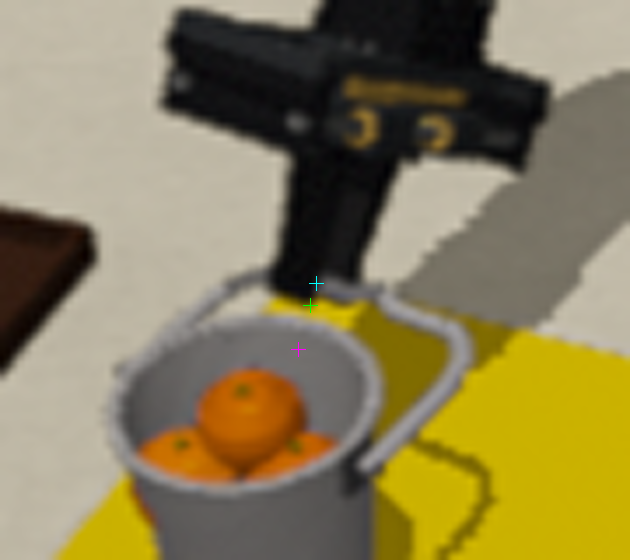

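View pics/top_7c.png

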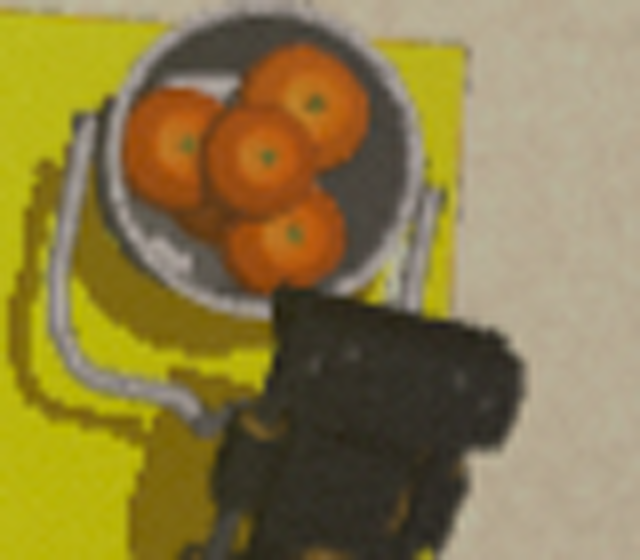

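```bash
python3 -m jog '[{"rot":[0,0,0],"travel":[0.014,0,0.005],"jaw":0.55},{"rot":[0,0,0],"travel":[0.013,0,0.005],"jaw":0.55},{"rot":[0,0,0],"travel":[0,0,0],"jaw":0.75},{"rot":[0,0,0],"travel":[0,0,0],"jaw":0.75}]' 3
python3 - <<'E'
from h import *
s,Rm=st(); p=s['position']; x=Rm[:,0]
look('8','scene',150,170,90,80,7,[p-.02*x,p-.038*x])
E
```

```text
time: 8.5
position: [0.5371, -0.2736, 0.0596]
tool_rot: [1.527, 0.612, -0.904]
ft_force: [0.3, -0.3, -0.5]
grip_width: 0.154
t 8.5 p [ 0.5371 -0.2736  0.0596] 
R [[0.56, 0.804, -0.199], [-0.113, -0.163, -0.98], [-0.821, 0.571, -0.0]] 
F [ 0.25 -0.29 -0.46] T [ 0.11  0.73 -0.02] g 0.154 q [ 0.76  0.01 -0.21  2.27 -0.63  0.34  0.9 ]
```

View pics/scene_8c.png

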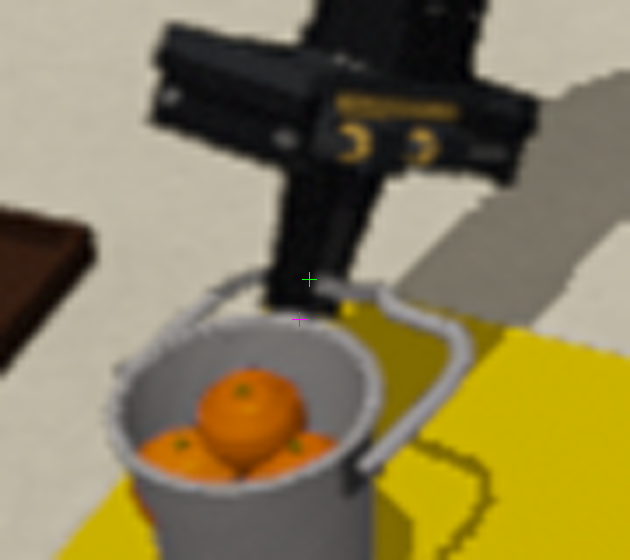

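```bash
python3 -m jog '[{"rot":[0,0,0],"travel":[0,0,0],"jaw":0.75},{"rot":[0,0,0],"travel":[0,0,0],"jaw":0.78},{"rot":[0,0,0],"travel":[0,0,0],"jaw":0.79}]' 3
python3 -m jog '[{"rot":[0,0,0],"travel":[0,0,0],"jaw":0.85},{"rot":[0,0,0],"travel":[0,0,0],"jaw":0.85}]' 3
python3 -m jog '[{"rot":[0,0,0],"travel":[0,0,0],"jaw":0.9},{"rot":[0,0,0],"travel":[0,0,0],"jaw":0.9}]' 3
```

```text
time: 8.85
position: [0.5376, -0.2737, 0.0604]
tool_rot: [1.527, 0.611, -0.903]
ft_force: [0.5, 0.3, 0.3]
grip_width: 0.109
time: 9.05
position: [0.5376, -0.2736, 0.0603]
tool_rot: [1.527, 0.612, -0.903]
ft_force: [0.4, 0.2, 0.8]
grip_width: 0.096
time: 9.25
position: [0.5374, -0.2737, 0.0601]
tool_rot: [1.527, 0.612, -0.903]
ft_force: [0.8, 0.7, 2.4]
grip_width: 0.097
```

```bash
python3 - <<'E'
import numpy as np
a=np.radians(np.arange(0,95,5)); dx=.085*(1-np.cos(a)); dz=.085*np.sin(a)
X=(.574*dx-.819*dz)/.3; Y=(.819*dx+.574*dz)/.3
for i in range(18): print(i*5+5, round(X[i+1]-X[i],3), round(Y[i+1]-Y[i],3))
E
python3 -m jog '[{"rot":[0,0,0],"travel":[-0.01,0.007,0],"jaw":1},{"rot":[0,0,0],"travel":[-0.01,0.008,0],"jaw":1},{"rot":[0,0,0],"travel":[-0.02,0.015,0],"jaw":1}]' 4
python3 - <<'E'
from h import *
s,Rm=st(); p=s['position']; x=Rm[:,0]
look('9','scene',140,160,90,90,6,[p-.04*x])
E
```

```text
5 -0.02 0.015
10 -0.018 0.017
15 -0.017 0.018
20 -0.015 0.02
25 -0.013 0.021
30 -0.011 0.022
35 -0.009 0.023
40 -0.007 0.024
45 -0.005 0.024
50 -0.003 0.025
55 -0.001 0.025
60 0.001 0.025
65 0.003 0.025
70 0.005 0.024
75 0.007 0.024
80 0.009 0.023
85 0.011 0.022
90 0.013 0.021
time: 9.55
position: [0.5372, -0.2729, 0.0743]
tool_rot: [1.528, 0.614, -0.904]
ft_force: [1.9, 1.0, 0.6]
grip_width: 0.095
t 9.55 p [ 0.5372 -0.2729  0.0743] 
R [[0.559, 0.805, -0.198], [-0.112, -0.163, -0.98], [-0.822, 0.57, -0.001]] 
F [1.88 1.01 0.56] T [0.22 0.47 0.23] g 0.095 q [ 0.76 -0.01 -0.2   2.26 -0.58  0.38  0.85]
```

View pics/scene_9c.png

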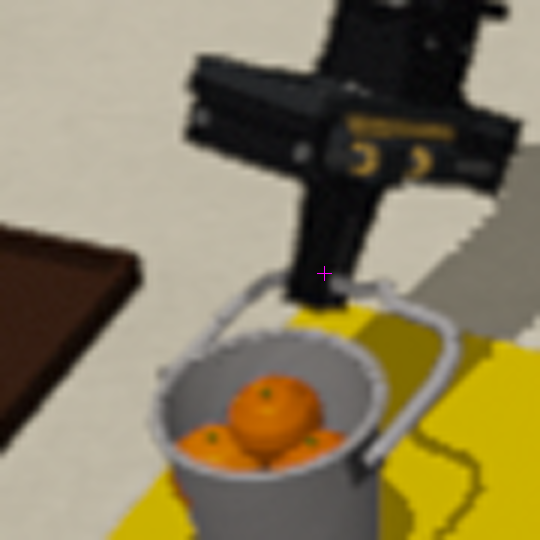

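```bash
python3 -m jog '[{"rot":[0,0,0],"travel":[-0.015,0.020,0],"jaw":1},{"rot":[0,0,0],"travel":[-0.015,0.020,0],"jaw":1},{"rot":[0,0,0],"travel":[-0.013,0.021,0],"jaw":1},{"rot":[0,0,0],"travel":[-0.011,0.022,0],"jaw":1},{"rot":[0,0,0],"travel":[-0.009,0.023,0],"jaw":1},{"rot":[0,0,0],"travel":[-0.007,0.024,0],"jaw":1},{"rot":[0,0,0],"travel":[0,0,0],"jaw":1}]' 4
python3 - <<'E'
from h import *
s,Rm=st(); p=s['position']; x=Rm[:,0]
look('10','scene',140,160,90,90,6,[p-.04*x])
E
```

```text
time: 10.3
position: [0.5589, -0.2785, 0.1163]
tool_rot: [1.527, 0.609, -0.902]
ft_force: [-3.1, -0.0, 2.5]
grip_width: 0.091
t 10.3 p [ 0.5589 -0.2785  0.1163] 
R [[0.562, 0.803, -0.199], [-0.115, -0.162, -0.98], [-0.819, 0.574, 0.001]] 
F [-3.14 -0.03  2.48] T [-0.12  0.95 -0.1 ] g 0.091 q [ 0.76 -0.04 -0.22  2.18 -0.47  0.45  0.71]
```

View pics/scene_10c.png

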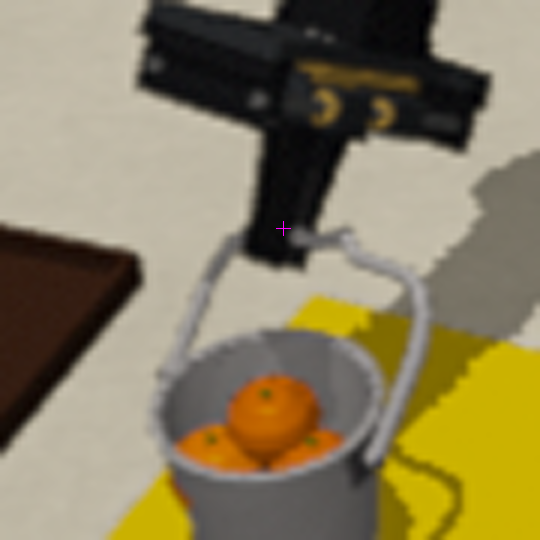

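```bash
python3 -m jog '[{"rot":[0,0,0],"travel":[-0.010,0.022,0],"jaw":1},{"rot":[0,0,0],"travel":[-0.005,0.024,0],"jaw":1},{"rot":[0,0,0],"travel":[-0.001,0.025,0],"jaw":1},{"rot":[0,0,0],"travel":[0.001,0.025,0],"jaw":1},{"rot":[0,0,0],"travel":[0.003,0.025,0],"jaw":1},{"rot":[0,0,0],"travel":[0.005,0.024,0],"jaw":1},{"rot":[0,0,0],"travel":[0,0,0],"jaw":1}]' 4
python3 - <<'E'
from h import *
s,Rm=st(); p=s['position']; x=Rm[:,0]
look('11','scene',140,150,90,100,6,[p-.04*x]); snap('top','top_11.png')
E
```

```text
time: 11.05
position: [0.5924, -0.2849, 0.1418]
tool_rot: [1.527, 0.611, -0.902]
ft_force: [-1.1, -1.6, 2.5]
grip_width: 0.088
t 11.05 p [ 0.5924 -0.2849  0.1418] 
R [[0.561, 0.804, -0.199], [-0.114, -0.163, -0.98], [-0.82, 0.573, 0.001]] 
F [-1.11 -1.58  2.49] T [ 0.01  0.58 -0.06] g 0.088 q [ 0.75 -0.   -0.24  2.09 -0.38  0.5   0.6 ]
```

View pics/scene_11c.png

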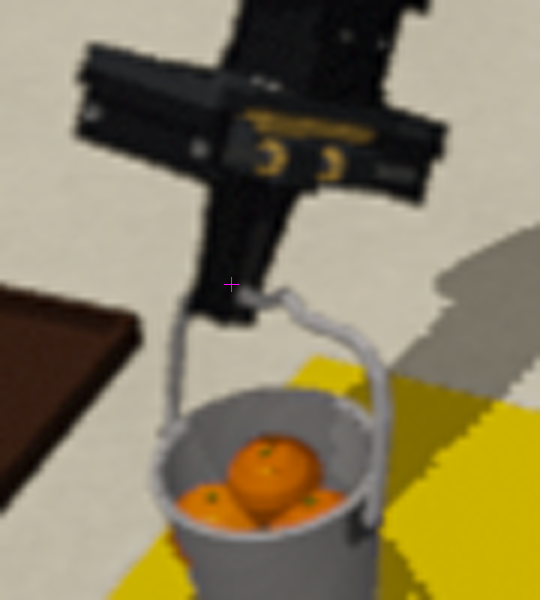

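```bash
python3 -m jog '[{"rot":[0,0,0],"travel":[0.006,0.024,0],"jaw":1},{"rot":[0,0,0],"travel":[0.008,0.023,0],"jaw":1},{"rot":[0,0,0],"travel":[0.010,0.022,0],"jaw":1},{"rot":[0,0,0],"travel":[0.012,0.021,0],"jaw":1},{"rot":[0,0,0],"travel":[0,0,0],"jaw":1}]' 4
python3 - <<'E'
from ov import *
s,Rm=st(); p=s['position']; x=Rm[:,0]
snap('scene','scene_12.png');snap('top','top_12.png')
draw('pics/scene_12.png','scene',140,140,90,110,5,model((.606,-.2525),-11.6,ang=90),'pics/sc12.png')
draw('pics/top_12.png','top',340,160,90,90,6,model((.606,-.2525),-11.6,ang=90),'pics/tc12.png')
E
```

```text
time: 11.65
position: [0.6198, -0.29, 0.1473]
tool_rot: [1.527, 0.613, -0.903]
ft_force: [-0.8, -0.8, -1.2]
grip_width: 0.089
t 11.65 p [ 0.6198 -0.29    0.1473] 
R [[0.56, 0.804, -0.198], [-0.113, -0.163, -0.98], [-0.821, 0.571, -0.0]] 
F [-0.8  -0.84 -1.18] T [-0.13  0.87 -0.12] g 0.089 q [ 0.73  0.05 -0.24  2.02 -0.32  0.5   0.53]
```

View pics/sc12.png

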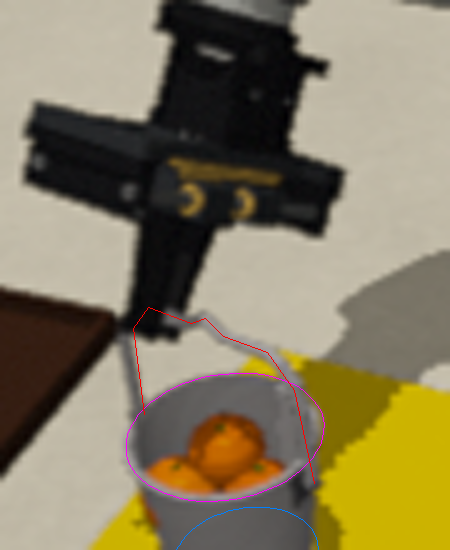

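View pics/tc12.png

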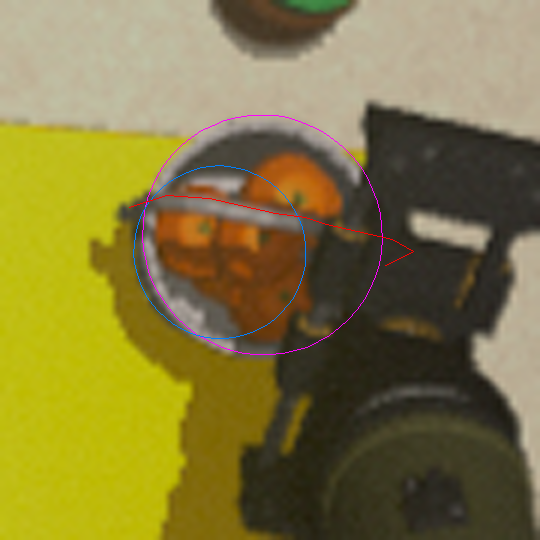

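```bash
python3 -m jog '[{"rot":[0,0,0],"travel":[0,0,0],"jaw":1},{"rot":[0,0,0],"travel":[0,0,0],"jaw":1},{"rot":[0,0,0],"travel":[0,0,0],"jaw":1},{"rot":[0,0,0],"travel":[0,0,0],"jaw":1}]' 60
python3 -m jog '[{"rot":[0,0,0],"travel":[-0.005,0.004,0],"jaw":1},{"rot":[0,0,0],"travel":[-0.005,0.004,0],"jaw":1},{"rot":[0,0,0],"travel":[-0.005,0.004,0],"jaw":1},{"rot":[0,0,0],"travel":[-0.005,0.004,0],"jaw":1},{"rot":[0,0,0],"travel":[-0.005,0.004,0],"jaw":1},{"rot":[0,0,0],"travel":[-0.005,0.004,0],"jaw":1},{"rot":[0,0,0],"travel":[0,0,0],"jaw":1},{"rot":[0,0,0],"travel":[0,0,0],"jaw":1}]' 60
python3 - <<'E'
from ov import *
s,Rm=st()
snap('scene','scene_13.png')
draw('pics/scene_13.png','scene',140,140,90,120,5,[],'pics/sc13.png')
E
```

```text
time: 12.15
position: [0.6186, -0.29, 0.1473]
tool_rot: [1.527, 0.613, -0.904]
ft_force: [0.7, -0.1, -2.3]
grip_width: 0.074
time: 12.95
position: [0.6196, -0.2903, 0.1591]
tool_rot: [1.527, 0.612, -0.904]
ft_force: [0.2, -0.4, -6.6]
grip_width: 0.074
t 12.95 p [ 0.6196 -0.2903  0.1591] 
R [[0.56, 0.804, -0.199], [-0.114, -0.163, -0.98], [-0.821, 0.571, 0.0]] 
F [ 0.24 -0.37 -6.57] T [0.08 1.41 0.05] g 0.074 q [ 0.73  0.04 -0.24  2.01 -0.32  0.53  0.52]
```

View pics/sc13.png

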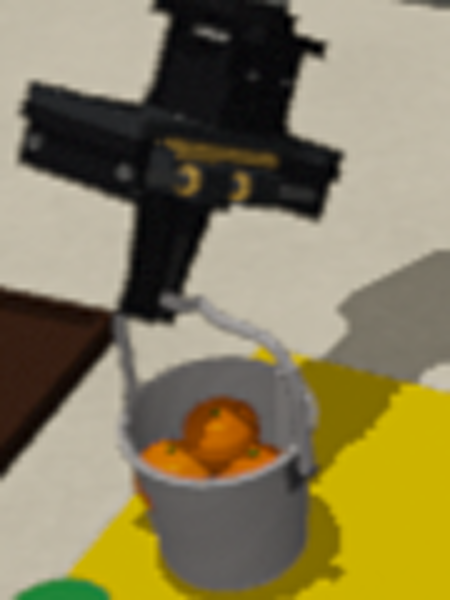

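```bash
python3 -m jog '[{"rot":[0,0,0],"travel":[-0.02,0.014,0],"jaw":1},{"rot":[0,0,0],"travel":[-0.04,0.028,0],"jaw":1},{"rot":[0,0,0],"travel":[-0.06,0.042,0],"jaw":1},{"rot":[0,0,0],"travel":[-0.06,0.042,0],"jaw":1},{"rot":[0,0,0],"travel":[-0.06,0.042,0],"jaw":1},{"rot":[0,0,0],"travel":[-0.05,0.035,0],"jaw":1},{"rot":[0,0,0],"travel":[-0.02,0.014,0],"jaw":1},{"rot":[0,0,0],"travel":[0,0,0],"jaw":1}]' 60
python3 -m jog '[{"rot":[0,0,0],"travel":[0,0,0],"jaw":1},{"rot":[0,0,0],"travel":[0,0,0],"jaw":1}]'
python3 - <<'E'
from ov import *
s,Rm=st()
snap('scene','scene_14.png');snap('top','top_14.png')
dz=s['position'][2]-.1473; print(dz)
draw('pics/scene_14.png','scene',130,80,110,120,5,model((.606,-.2525),-11.6,zb=.008+dz,ang=90),'pics/sc14.png')
draw('pics/top_14.png','top',340,150,100,100,6,model((.606,-.2525),-11.6,zb=.008+dz,ang=90),'pics/tc14.png')
E
```

```text
time: 13.8
position: [0.6205, -0.2907, 0.2745]
tool_rot: [1.527, 0.61, -0.902]
ft_force: [-0.5, 0.1, -5.7]
grip_width: 0.073
time: 14.0
position: [0.6191, -0.2899, 0.2703]
tool_rot: [1.528, 0.615, -0.905]
ft_force: [0.0, 1.2, -6.9]
grip_width: 0.074
t 14.0 p [ 0.6191 -0.2899  0.2703] 
R [[0.558, 0.806, -0.199], [-0.112, -0.164, -0.98], [-0.822, 0.569, -0.001]] 
F [ 0.    1.19 -6.89] T [0.07 1.43 0.04] g 0.074 q [ 0.74 -0.06 -0.24  1.87 -0.27  0.76  0.44]
0.12303791388286622
```

View pics/sc14.png

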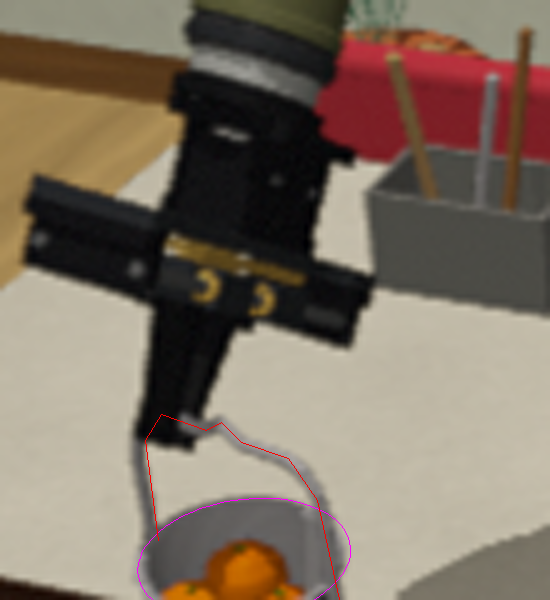

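View pics/tc14.png

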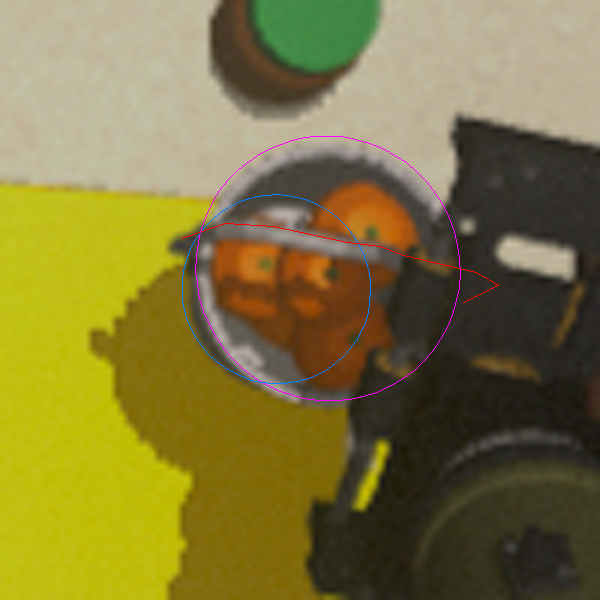

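```bash
python3 -m jog '[{"rot":[0,0,0],"travel":[-0.002,-0.003,-0.014],"jaw":1},{"rot":[0,0,0],"travel":[-0.005,-0.007,-0.033],"jaw":1},{"rot":[0,0,0],"travel":[-0.007,-0.011,-0.047],"jaw":1},{"rot":[0,0,0],"travel":[-0.009,-0.014,-0.061],"jaw":1},{"rot":[0,0,0],"travel":[-0.011,-0.016,-0.07],"jaw":1},{"rot":[0,0,0],"travel":[-0.011,-0.016,-0.07],"jaw":1},{"rot":[0,0,0],"travel":[-0.011,-0.016,-0.07],"jaw":1},{"rot":[0,0,0],"travel":[-0.011,-0.016,-0.07],"jaw":1}]' 60
python3 -m jog '[{"rot":[0,0,0],"travel":[-0.011,-0.016,-0.07],"jaw":1},{"rot":[0,0,0],"travel":[-0.011,-0.016,-0.07],"jaw":1},{"rot":[0,0,0],"travel":[-0.011,-0.016,-0.07],"jaw":1},{"rot":[0,0,0],"travel":[-0.011,-0.016,-0.07],"jaw":1},{"rot":[0,0,0],"travel":[-0.011,-0.016,-0.07],"jaw":1},{"rot":[0,0,0],"travel":[-0.009,-0.014,-0.061],"jaw":1},{"rot":[0,0,0],"travel":[-0.007,-0.011,-0.047],"jaw":1},{"rot":[0,0,0],"travel":[-0.004,-0.006,-0.028],"jaw":1}]' 60
python3 -m jog '[{"rot":[-0.15,0.1,0],"travel":[0,0,0],"jaw":1},{"rot":[-0.3,0.2,0],"travel":[0,0,0],"jaw":1},{"rot":[-0.45,0.31,0],"travel":[0,0,0],"jaw":1},{"rot":[-0.5,0.35,0],"travel":[0,0,0],"jaw":1},{"rot":[-0.5,0.35,0],"travel":[0,0,0],"jaw":1},{"rot":[-0.5,0.35,0],"travel":[0,0,0],"jaw":1},{"rot":[-0.5,0.35,0],"travel":[0,0,0],"jaw":1},{"rot":[-0.5,0.35,0],"travel":[0,0,0],"jaw":1}]' 60
python3 - <<'E'
from h import *
st(); snap('scene','scene_15.png')
E
```

```text
time: 14.9
position: [0.6104, -0.1529, 0.2719]
tool_rot: [1.527, 0.613, -0.903]
ft_force: [0.9, 0.3, -5.3]
grip_width: 0.076
time: 15.7
position: [0.5998, -0.0013, 0.2714]
tool_rot: [1.526, 0.614, -0.901]
ft_force: [0.2, 0.6, -6.6]
grip_width: 0.071
time: 16.5
position: [0.6001, -0.0061, 0.2712]
tool_rot: [1.357, 0.856, -0.626]
ft_force: [-0.2, 0.1, -5.4]
grip_width: 0.074
t 16.5 p [ 0.6001 -0.0061  0.2712] 
R [[0.564, 0.81, 0.161], [0.091, 0.133, -0.987], [-0.821, 0.571, 0.001]] 
F [-0.25  0.13 -5.43] T [-0.46  1.38  0.01] g 0.074 q [ 0.39 -0.26 -0.29  2.04 -0.31  0.78  0.4 ]
```

View pics/scene_15.png

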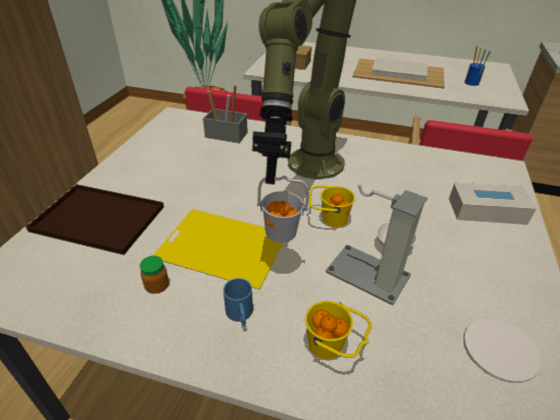

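```bash
python3 -m jog '[{"rot":[-0.5,0.35,0],"travel":[0,0,0],"jaw":1},{"rot":[-0.5,0.35,0],"travel":[0,0,0],"jaw":1},{"rot":[-0.5,0.35,0],"travel":[0,0,0],"jaw":1},{"rot":[-0.5,0.35,0],"travel":[0,0,0],"jaw":1},{"rot":[-0.5,0.35,0],"travel":[0,0,0],"jaw":1},{"rot":[-0.5,0.35,0],"travel":[0,0,0],"jaw":1},{"rot":[-0.5,0.35,0],"travel":[0,0,0],"jaw":1},{"rot":[-0.5,0.35,0],"travel":[0,0,0],"jaw":1}]' 60
python3 -m jog '[{"rot":[-0.5,0.35,0],"travel":[0,0,0],"jaw":1},{"rot":[-0.5,0.35,0],"travel":[0,0,0],"jaw":1},{"rot":[-0.5,0.35,0],"travel":[0,0,0],"jaw":1},{"rot":[-0.5,0.35,0],"travel":[0,0,0],"jaw":1},{"rot":[-0.5,0.35,0],"travel":[0,0,0],"jaw":1},{"rot":[-0.5,0.35,0],"travel":[0,0,0],"jaw":1},{"rot":[-0.5,0.35,0],"travel":[0,0,0],"jaw":1},{"rot":[-0.5,0.35,0],"travel":[0,0,0],"jaw":1}]' 60
python3 -m jog '[{"rot":[-0.5,0.35,0],"travel":[0,0,0],"jaw":1},{"rot":[-0.5,0.35,0],"travel":[0,0,0],"jaw":1},{"rot":[-0.4,0.28,0],"travel":[0,0,0],"jaw":1},{"rot":[-0.25,0.17,0],"travel":[0,0,0],"jaw":1},{"rot":[-0.1,0.07,0],"travel":[0,0,0],"jaw":1},{"rot":[0,0,0],"travel":[0,0,0],"jaw":1}]' 60
python3 - <<'E'
from h import *
yaw=np.radians(71.7)
plan2(np.array([.5557,.2241,.2713]), pose(yaw,np.radians(34.8)),off=0)
plan2(np.array([.5557,.2241,.2713])-.12*np.array([np.cos(yaw),np.sin(yaw),0]), pose(yaw,np.radians(34.8)),off=0)
E
```

```text
time: 17.35
position: [0.6006, -0.0064, 0.2712]
tool_rot: [1.126, 1.104, -0.296]
ft_force: [-0.9, 0.3, -6.3]
grip_width: 0.074
time: 18.15
position: [0.6011, -0.007, 0.2709]
tool_rot: [0.864, 1.311, 0.037]
ft_force: [0.6, 0.5, -5.7]
grip_width: 0.068
time: 18.75
position: [0.6007, -0.0052, 0.2712]
tool_rot: [0.742, 1.39, 0.185]
ft_force: [0.2, 0.8, -5.6]
grip_width: 0.073
t 18.75 p [ 0.6007 -0.0052  0.2712] 
R [[0.207, 0.3, 0.931], [0.532, 0.764, -0.364], [-0.821, 0.571, -0.001]] 
F [ 0.18  0.78 -5.6 ] T [-1.35  0.37 -0.02] g 0.073 q [ 0.34  0.13  0.    1.67 -0.62  1.36  1.68]
G now [ 0.6007 -0.0052  0.2712] rot units [-0.511  0.336 -0.007] travel cur [ 0.375  0.539 -0.418] tgt [ 0.387  0.557 -0.382]
t 18.75 p [ 0.6007 -0.0052  0.2712] 
R [[0.207, 0.3, 0.931], [0.532, 0.764, -0.364], [-0.821, 0.571, -0.001]] 
F [ 0.18  0.78 -5.6 ] T [-1.35  0.37 -0.02] g 0.073 q [ 0.34  0.13  0.    1.67 -0.62  1.36  1.68]
G now [ 0.6007 -0.0052  0.2712] rot units [-0.511  0.336 -0.007] travel cur [ 0.147  0.211 -0.397] tgt [ 0.159  0.229 -0.382]
```

```bash
python3 -m jog '[{"rot":[-0.25,0.17,0],"travel":[0.005,0.007,-0.011],"jaw":1},{"rot":[-0.25,0.17,0],"travel":[0.01,0.014,-0.023],"jaw":1},{"rot":[0,0,0],"travel":[0.016,0.023,-0.038],"jaw":1},{"rot":[0,0,0],"travel":[0.019,0.027,-0.046],"jaw":1},{"rot":[0,0,0],"travel":[0.019,0.027,-0.046],"jaw":1},{"rot":[0,0,0],"travel":[0.019,0.027,-0.046],"jaw":1},{"rot":[0,0,0],"travel":[0.019,0.027,-0.046],"jaw":1},{"rot":[0,0,0],"travel":[0.019,0.027,-0.046],"jaw":1}]' 60
python3 -m jog '[{"rot":[0,0,0],"travel":[0.014,0.021,-0.034],"jaw":1},{"rot":[0,0,0],"travel":[0.009,0.014,-0.023],"jaw":1},{"rot":[0,0,0],"travel":[0.006,0.009,-0.015],"jaw":1},{"rot":[0,0,0],"travel":[0.003,0.005,-0.008],"jaw":1},{"rot":[0,0,0],"travel":[0,0,0],"jaw":1},{"rot":[0,0,0],"travel":[0,0,0],"jaw":1}]' 60
python3 - <<'E'
from ov import *
yaw=np.radians(71.7)
plan2(np.array([.5557,.2241,.2713]), pose(yaw,np.radians(34.8)),off=0)
snap('scene','scene_16.png');snap('top','top_16.png')
draw('pics/scene_16.png','scene',290,120,150,110,5,[],'pics/sc16.png')
draw('pics/top_16.png','top',140,170,130,100,6,[],'pics/tc16.png')
E
```

```text
time: 19.55
position: [0.5341, 0.088, 0.2714]
tool_rot: [0.705, 1.41, 0.228]
ft_force: [-1.1, 0.3, -6.0]
grip_width: 0.07
time: 20.15
position: [0.5183, 0.1102, 0.2717]
tool_rot: [0.706, 1.41, 0.227]
ft_force: [-0.6, 0.0, -5.1]
grip_width: 0.074
t 20.15 p [0.5183 0.1102 0.2717] 
R [[0.179, 0.258, 0.949], [0.543, 0.779, -0.314], [-0.82, 0.572, -0.001]] 
F [-0.64  0.04 -5.11] T [-1.38  0.26 -0.04] g 0.074 q [ 0.26 -0.08 -0.09  1.89 -0.64  1.29  1.59]
G now [0.5183 0.1102 0.2717] rot units [-0.009 -0.009 -0.015] travel cur [ 0.23   0.327 -0.001] tgt [ 0.229  0.327 -0.001]
```

View pics/sc16.png

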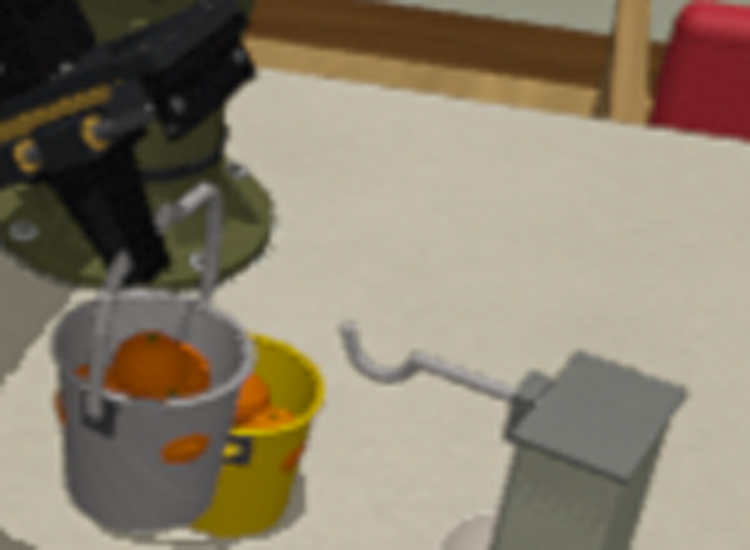

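View pics/tc16.png

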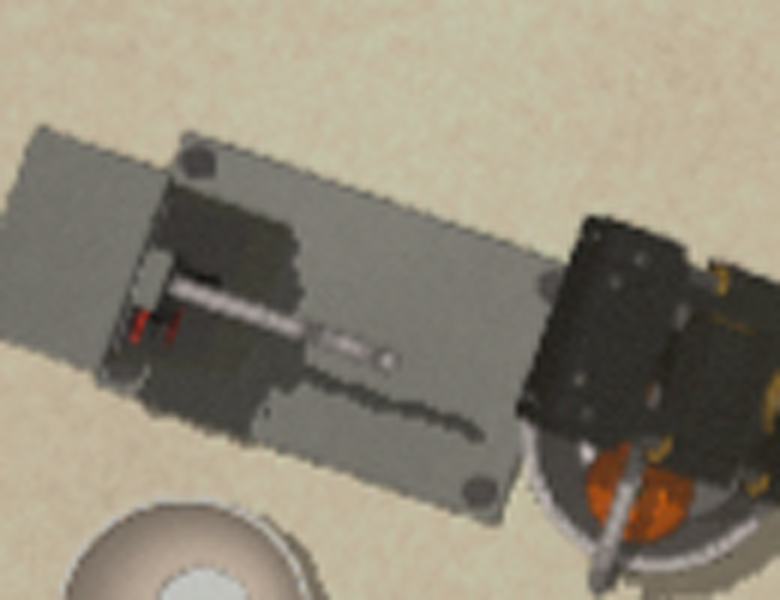

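```bash
cat >> ov.py <<'E'
def hook(seat,yaw=71.7,z=.270):
    h=np.array([np.cos(np.radians(yaw)),np.sin(np.radians(yaw)),0]); s=np.array([seat[0],seat[1],z-.008])
    return np.array([s-.019*h+[0,0,.016],s-.014*h+[0,0,.006],s,s+.014*h+[0,0,.006],s+.019*h+[0,0,.014],s+.06*h+[0,0,.014]])
E
python3 - <<'E'
from ov import *
s=ctrl.get_state(); p=s['position']; K=p+np.array([-.0387,-.0086,.0387]); print(K)
m=model(K[:2],71.7,zb=K[2]-.178,ang=90)
ms=[m[0],m[2],hook((.517,.2155))]
draw('pics/scene_16.png','scene',290,120,150,110,5,ms,'pics/sc16b.png')
draw('pics/top_16.png','top',140,170,130,100,6,ms,'pics/tc16b.png')
E
```

```text
[0.47966326 0.10152926 0.31044599]
```

View pics/sc16b.png

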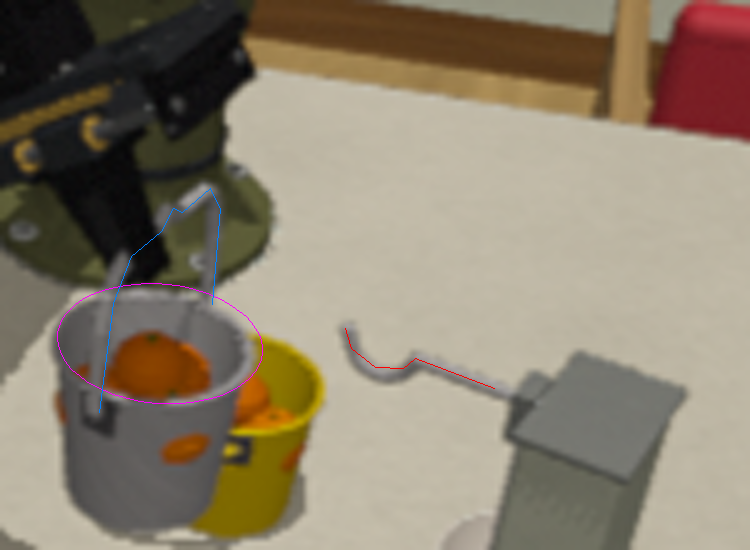

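View pics/tc16b.png

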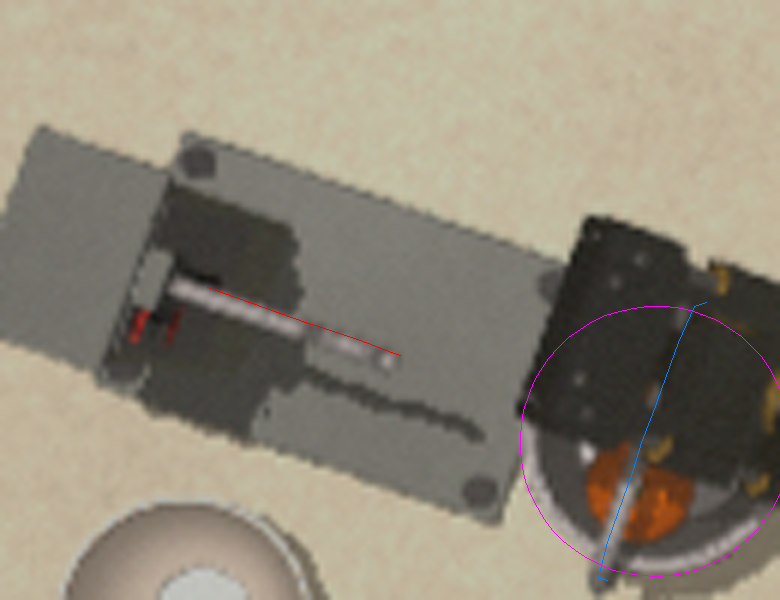

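```bash
python3 -m jog '[{"rot":[0,0,0],"travel":[0.005,0.007,-0.002],"jaw":1},{"rot":[0,0,0],"travel":[0.009,0.013,-0.002],"jaw":1},{"rot":[0,0,0],"travel":[0.014,0.02,-0.002],"jaw":1},{"rot":[0,0,0],"travel":[0.018,0.026,-0.002],"jaw":1},{"rot":[0,0,0],"travel":[0.021,0.029,-0.002],"jaw":1},{"rot":[0,0,0],"travel":[0.021,0.029,-0.002],"jaw":1},{"rot":[0,0,0],"travel":[0.021,0.029,0],"jaw":1},{"rot":[0,0,0],"travel":[0.021,0.029,0],"jaw":1}]' 60
python3 -m jog '[{"rot":[0,0,0],"travel":[0.021,0.029,0],"jaw":1},{"rot":[0,0,0],"travel":[0.018,0.026,0],"jaw":1},{"rot":[0,0,0],"travel":[0.016,0.023,0],"jaw":1},{"rot":[0,0,0],"travel":[0.014,0.02,0],"jaw":1},{"rot":[0,0,0],"travel":[0.012,0.017,0],"jaw":1},{"rot":[0,0,0],"travel":[0.009,0.013,0],"jaw":1},{"rot":[0,0,0],"travel":[0.007,0.01,0],"jaw":1},{"rot":[0,0,0],"travel":[0.005,0.007,0],"jaw":1}]' 60
python3 -m jog '[{"rot":[0,0,0],"travel":[0,0,0],"jaw":1},{"rot":[0,0,0],"travel":[0,0,0],"jaw":1},{"rot":[0,0,0],"travel":[0,0,0],"jaw":1}]'
python3 - <<'E'
from ov import *
yaw=np.radians(71.7)
plan2(np.array([.5557,.2241,.2713]), pose(yaw,np.radians(34.8)),off=0)
snap('scene','scene_17.png');snap('top','top_17.png')
s=ctrl.get_state(); p=s['position']; K=p+np.array([-.0387,-.0086,.0387])-.0035*np.array([-.949,.314,0]); print(K)
m=model(K[:2],71.7,zb=K[2]-.178,ang=90)
draw('pics/scene_17.png','scene',325,120,110,110,6,[],'pics/sc17.png')
draw('pics/scene_17.png','scene',325,120,110,110,6,[m[0],m[2],hook((.517,.2155))],'pics/sc17b.png')
draw('pics/top_17.png','top',140,170,110,90,6,[],'pics/tc17.png')
E
```

```text
time: 21.05
position: [0.5357, 0.1768, 0.271]
tool_rot: [0.705, 1.41, 0.228]
ft_force: [0.1, -0.5, -5.4]
grip_width: 0.077
time: 21.85
position: [0.5523, 0.2262, 0.2709]
tool_rot: [0.705, 1.41, 0.228]
ft_force: [0.3, -0.8, -6.1]
grip_width: 0.074
time: 22.15
position: [0.5523, 0.2257, 0.2708]
tool_rot: [0.705, 1.41, 0.227]
ft_force: [0.1, 0.5, -5.7]
grip_width: 0.071
t 22.15 p [0.5523 0.2257 0.2708] 
R [[0.178, 0.258, 0.949], [0.543, 0.779, -0.314], [-0.82, 0.572, -0.001]] 
F [ 0.06  0.48 -5.65] T [-1.42  0.26  0.02] g 0.071 q [ 0.14 -0.03 -0.22  1.84 -0.62  1.15  1.39]
G now [0.5523 0.2257 0.2708] rot units [-0.006 -0.013 -0.016] travel cur [-0.002 -0.     0.013] tgt [-0.002 -0.     0.013]
[0.51689258 0.2160872  0.30954718]
```

View pics/sc17.png

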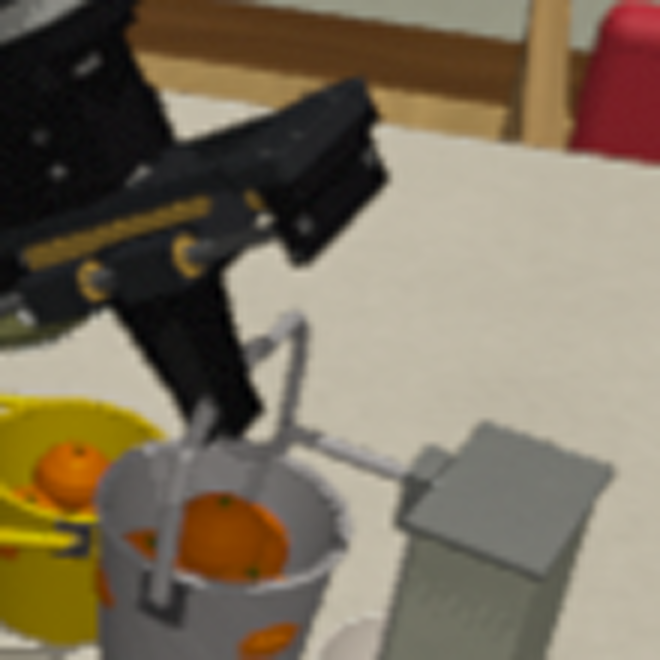

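View pics/tc17.png

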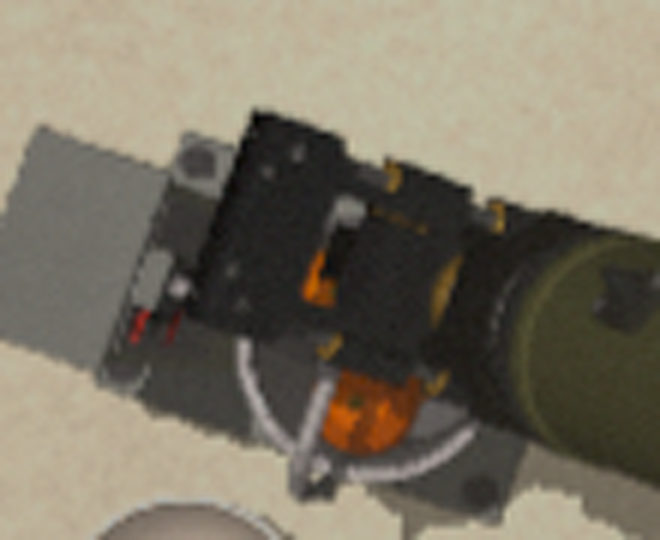

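View pics/sc17b.png

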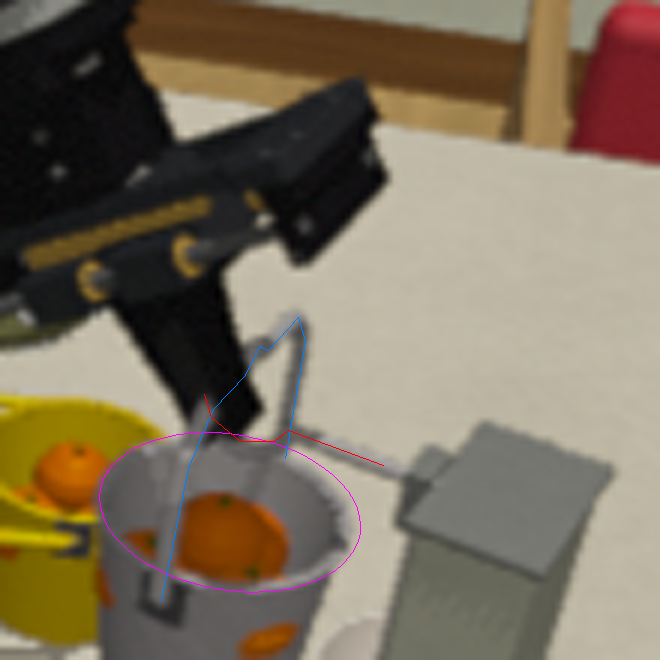

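```bash
python3 -m jog '[{"rot":[0,0,0],"travel":[0.004,-0.003,0],"jaw":1},{"rot":[0,0,0],"travel":[0.008,-0.006,0],"jaw":1},{"rot":[0,0,0],"travel":[0.010,-0.007,0],"jaw":1},{"rot":[0,0,0],"travel":[0.010,-0.007,0],"jaw":1},{"rot":[0,0,0],"travel":[0.010,-0.007,0],"jaw":1},{"rot":[0,0,0],"travel":[0.010,-0.007,0],"jaw":1},{"rot":[0,0,0],"travel":[0.008,-0.006,0],"jaw":1},{"rot":[0,0,0],"travel":[0.006,-0.004,0],"jaw":1}]' 60
python3 -m jog '[{"rot":[0,0,0],"travel":[0,0,0],"jaw":1},{"rot":[0,0,0],"travel":[0,0,0],"jaw":1}]'
python3 - <<'E'
from ov import *
st()
snap('scene','scene_18.png');snap('top','top_18.png')
draw('pics/scene_18.png','scene',325,130,110,110,6,[],'pics/sc18.png')
E
```

```text
time: 23.05
position: [0.552, 0.2258, 0.2461]
tool_rot: [0.705, 1.41, 0.227]
ft_force: [-0.5, -0.1, -6.2]
grip_width: 0.071
time: 23.25
position: [0.5522, 0.2259, 0.2466]
tool_rot: [0.705, 1.41, 0.228]
ft_force: [-0.4, 0.4, -5.9]
grip_width: 0.07
t 23.25 p [0.5522 0.2259 0.2466] 
R [[0.178, 0.258, 0.95], [0.544, 0.779, -0.313], [-0.82, 0.572, -0.001]] 
F [-0.4   0.4  -5.85] T [-1.36  0.28 -0.04] g 0.07 q [ 0.14 -0.01 -0.22  1.88 -0.63  1.11  1.42]
```

View pics/sc18.png

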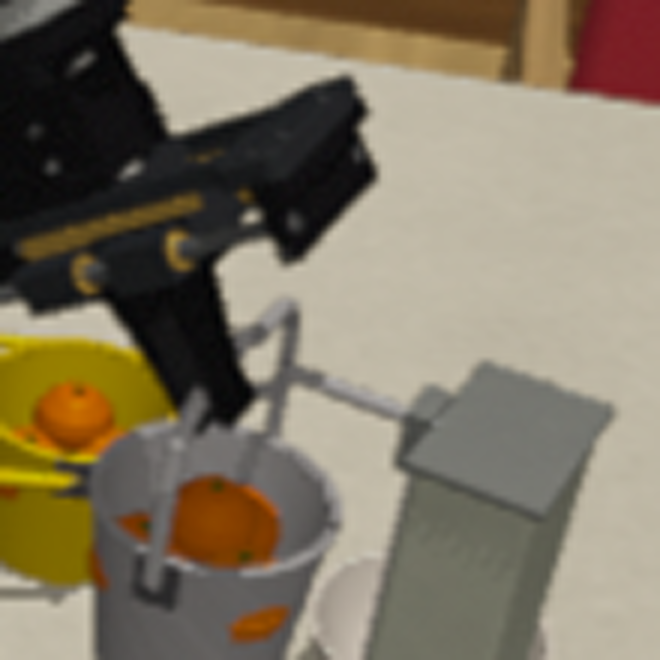

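```bash
for i in 1; do python3 -m jog '[{"rot":[0,0,0],"travel":[0.005,-0.0035,0],"jaw":1},{"rot":[0,0,0],"travel":[0.005,-0.0035,0],"jaw":1},{"rot":[0,0,0],"travel":[0.005,-0.0035,0],"jaw":1},{"rot":[0,0,0],"travel":[0.005,-0.0035,0],"jaw":1},{"rot":[0,0,0],"travel":[0.005,-0.0035,0],"jaw":1}]' 60; done
python3 -m jog '[{"rot":[0,0,0],"travel":[0.004,-0.003,0],"jaw":1},{"rot":[0,0,0],"travel":[0.004,-0.003,0],"jaw":1},{"rot":[0,0,0],"travel":[0.004,-0.003,0],"jaw":1},{"rot":[0,0,0],"travel":[0,0,0],"jaw":1}]' 60
python3 -m jog '[{"rot":[0,0,0],"travel":[0.004,-0.003,0],"jaw":1},{"rot":[0,0,0],"travel":[0.004,-0.003,0],"jaw":1},{"rot":[0,0,0],"travel":[0.004,-0.003,0],"jaw":1},{"rot":[0,0,0],"travel":[0,0,0],"jaw":1}]' 60
python3 -m jog '[{"rot":[0,0,0],"travel":[0.004,-0.003,0],"jaw":1},{"rot":[0,0,0],"travel":[0.004,-0.003,0],"jaw":1},{"rot":[0,0,0],"travel":[0.004,-0.003,0],"jaw":1},{"rot":[0,0,0],"travel":[0,0,0],"jaw":1}]' 60
python3 - <<'E'
from ov import *
st()
snap('scene','scene_19.png');snap('top','top_19.png')
draw('pics/scene_19.png','scene',325,130,110,110,6,[],'pics/sc19.png')
E
```

```text
time: 23.85
position: [0.5521, 0.2258, 0.2372]
tool_rot: [0.705, 1.41, 0.228]
ft_force: [-0.3, -0.6, -5.7]
grip_width: 0.074
time: 24.25
position: [0.5519, 0.2257, 0.2326]
tool_rot: [0.705, 1.41, 0.227]
ft_force: [-0.0, 0.6, -6.0]
grip_width: 0.074
time: 24.65
position: [0.5521, 0.2257, 0.2283]
tool_rot: [0.706, 1.41, 0.228]
ft_force: [0.9, 0.5, -5.7]
grip_width: 0.076
time: 25.05
position: [0.5521, 0.2255, 0.2239]
tool_rot: [0.706, 1.41, 0.228]
ft_force: [1.6, 0.2, -3.9]
grip_width: 0.074
t 25.05 p [0.5521 0.2255 0.2239] 
R [[0.179, 0.258, 0.95], [0.544, 0.779, -0.314], [-0.82, 0.572, -0.001]] 
F [ 1.59  0.2  -3.95] T [-0.99  0.07 -0.12] g 0.074 q [ 0.14  0.   -0.22  1.91 -0.65  1.07  1.45]
```

View pics/sc19.png

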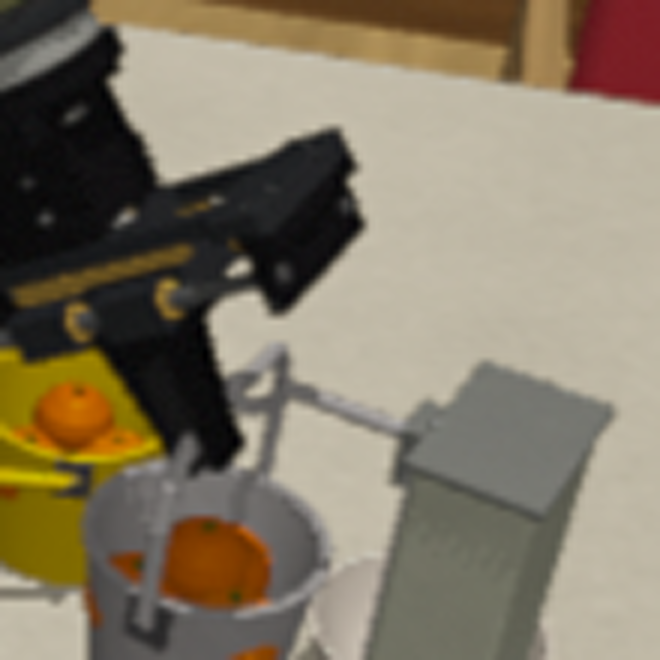

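```bash
python3 -m jog '[{"rot":[0,0,0],"travel":[0,0,0.003],"jaw":1},{"rot":[0,0,0],"travel":[0,0,0.003],"jaw":1},{"rot":[0,0,0],"travel":[0,0,0],"jaw":1}]' 60
python3 -m jog '[{"rot":[0,0,0],"travel":[0,0,0.003],"jaw":1},{"rot":[0,0,0],"travel":[0,0,0.003],"jaw":1},{"rot":[0,0,0],"travel":[0,0,0],"jaw":1}]' 60
python3 - <<'E'
from h import *
for i in range(2): st()
E
```

```text
time: 25.45
position: [0.5528, 0.2253, 0.2236]
tool_rot: [0.705, 1.412, 0.228]
ft_force: [-1.3, 1.9, -4.1]
grip_width: 0.073
time: 25.75
position: [0.5549, 0.2248, 0.2238]
tool_rot: [0.705, 1.411, 0.228]
ft_force: [-3.2, 1.0, -3.8]
grip_width: 0.071
t 25.75 p [0.5549 0.2248 0.2238] 
R [[0.177, 0.257, 0.95], [0.544, 0.779, -0.313], [-0.82, 0.572, -0.002]] 
F [-3.24  1.02 -3.81] T [-0.73  0.81  0.4 ] g 0.071 q [ 0.14  0.01 -0.22  1.9  -0.64  1.07  1.45]
t 25.75 p [0.5549 0.2248 0.2238] 
R [[0.177, 0.257, 0.95], [0.544, 0.779, -0.313], [-0.82, 0.572, -0.002]] 
F [-3.24  1.02 -3.81] T [-0.73  0.81  0.4 ] g 0.071 q [ 0.14  0.01 -0.22  1.9  -0.64  1.07  1.45]
```

```bash
python3 -m jog '[{"rot":[0,0,0],"travel":[0,0,-0.003],"jaw":1},{"rot":[0,0,0],"travel":[0,0,-0.003],"jaw":1},{"rot":[0,0,0],"travel":[0,0,0],"jaw":1},{"rot":[0,0,0],"travel":[0,0,0],"jaw":1}]' 60
python3 -m jog '[{"rot":[0,0,0],"travel":[0.004,-0.003,0],"jaw":1},{"rot":[0,0,0],"travel":[0.004,-0.003,0],"jaw":1},{"rot":[0,0,0],"travel":[0.004,-0.003,0],"jaw":1},{"rot":[0,0,0],"travel":[0,0,0],"jaw":1}]' 60
python3 -m jog '[{"rot":[0,0,0],"travel":[0.004,-0.003,0],"jaw":1},{"rot":[0,0,0],"travel":[0.004,-0.003,0],"jaw":1},{"rot":[0,0,0],"travel":[0.004,-0.003,0],"jaw":1},{"rot":[0,0,0],"travel":[0,0,0],"jaw":1}]' 60
python3 - <<'E'
from ov import *
st()
snap('scene','scene_20.png');snap('top','top_20.png')
draw('pics/scene_20.png','scene',325,130,110,110,6,[],'pics/sc20.png')
draw('pics/top_20.png','top',140,170,110,90,6,[],'pics/tc20.png')
E
```

```text
time: 26.15
position: [0.5544, 0.2244, 0.2243]
tool_rot: [0.706, 1.408, 0.227]
ft_force: [0.3, 1.9, -4.6]
grip_width: 0.071
time: 26.55
position: [0.5535, 0.2246, 0.2191]
tool_rot: [0.705, 1.41, 0.227]
ft_force: [-0.0, 1.0, -4.1]
grip_width: 0.073
time: 26.95
position: [0.5534, 0.2247, 0.2147]
tool_rot: [0.705, 1.41, 0.228]
ft_force: [0.2, 1.8, -2.6]
grip_width: 0.069
t 26.95 p [0.5534 0.2247 0.2147] 
R [[0.178, 0.258, 0.95], [0.544, 0.779, -0.313], [-0.82, 0.572, -0.002]] 
F [ 0.2   1.83 -2.58] T [-0.88  0.25  0.05] g 0.069 q [ 0.14  0.01 -0.22  1.92 -0.65  1.05  1.46]
```

View pics/sc20.png

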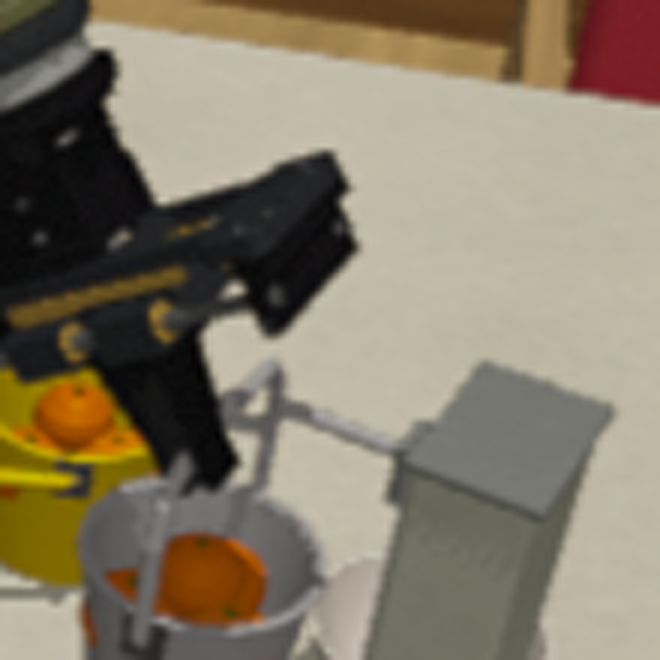

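View pics/tc20.png

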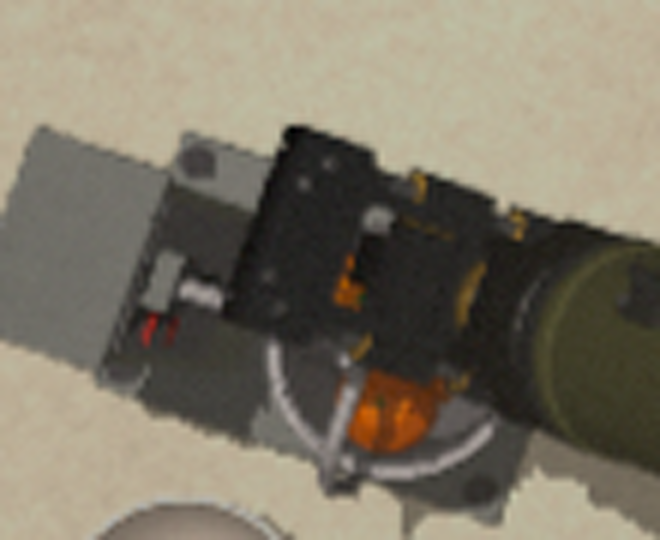

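```bash
python3 -m jog '[{"rot":[0,0,0],"travel":[0.002,0.003,0],"jaw":1},{"rot":[0,0,0],"travel":[0.002,0.003,0],"jaw":1},{"rot":[0,0,0],"travel":[0,0,0],"jaw":1},{"rot":[0,0,0],"travel":[0,0,0],"jaw":1}]' 60
python3 -m jog '[{"rot":[0,0,0],"travel":[0.004,-0.003,0],"jaw":1},{"rot":[0,0,0],"travel":[0.004,-0.003,0],"jaw":1},{"rot":[0,0,0],"travel":[0.004,-0.003,0],"jaw":1},{"rot":[0,0,0],"travel":[0,0,0],"jaw":1}]' 60
python3 -m jog '[{"rot":[0,0,0],"travel":[0.004,-0.003,0],"jaw":1},{"rot":[0,0,0],"travel":[0.004,-0.003,0],"jaw":1},{"rot":[0,0,0],"travel":[0.004,-0.003,0],"jaw":1},{"rot":[0,0,0],"travel":[0,0,0],"jaw":1}]' 60
```

```text
time: 27.45
position: [0.5539, 0.2266, 0.2147]
tool_rot: [0.705, 1.411, 0.228]
ft_force: [-2.3, -0.2, -2.9]
grip_width: 0.07
time: 27.85
position: [0.554, 0.2266, 0.2102]
tool_rot: [0.705, 1.411, 0.228]
ft_force: [-2.5, -0.4, -2.9]
grip_width: 0.074
time: 28.25
position: [0.554, 0.2265, 0.2058]
tool_rot: [0.705, 1.41, 0.228]
ft_force: [-3.2, 0.7, -0.9]
grip_width: 0.071
```

```bash
python3 -m jog '[{"rot":[0,0,0],"travel":[0,0,-0.002],"jaw":1},{"rot":[0,0,0],"travel":[0,0,-0.002],"jaw":1},{"rot":[0,0,0],"travel":[0,0,0],"jaw":1},{"rot":[0,0,0],"travel":[0,0,0],"jaw":1}]' 60
python3 -m jog '[{"rot":[0,0,0],"travel":[0.003,-0.002,0],"jaw":1},{"rot":[0,0,0],"travel":[0,0,0],"jaw":1}]' 60
python3 -m jog '[{"rot":[0,0,0],"travel":[0,0,0],"jaw":1},{"rot":[0,0,0],"travel":[0,0,0],"jaw":1}]' 60
python3 - <<'E'
from ov import *
st()
snap('scene','scene_21.png')
draw('pics/scene_21.png','scene',325,130,110,110,6,[],'pics/sc21.png')
st()
E
```

```text
time: 28.65
position: [0.5535, 0.2265, 0.2063]
tool_rot: [0.706, 1.409, 0.227]
ft_force: [0.8, 0.2, -2.0]
grip_width: 0.07
time: 28.85
position: [0.5532, 0.2266, 0.2049]
tool_rot: [0.706, 1.41, 0.227]
ft_force: [-0.4, 0.7, -1.9]
grip_width: 0.076
time: 29.05
position: [0.5532, 0.2267, 0.2049]
tool_rot: [0.705, 1.41, 0.228]
ft_force: [0.6, 1.4, -1.5]
grip_width: 0.071
t 29.05 p [0.5532 0.2267 0.2049] 
R [[0.179, 0.258, 0.95], [0.543, 0.779, -0.314], [-0.82, 0.572, -0.001]] 
F [ 0.59  1.37 -1.55] T [-0.82  0.27  0.04] g 0.071 q [ 0.14  0.02 -0.23  1.93 -0.65  1.03  1.47]
t 29.1 p [0.5532 0.2266 0.205 ] 
R [[0.179, 0.258, 0.95], [0.543, 0.779, -0.314], [-0.82, 0.572, -0.001]] 
F [-0.32 -0.36 -1.99] T [-0.83  0.31  0.01] g 0.072 q [ 0.14  0.02 -0.23  1.93 -0.65  1.03  1.47]
```

View pics/sc21.png

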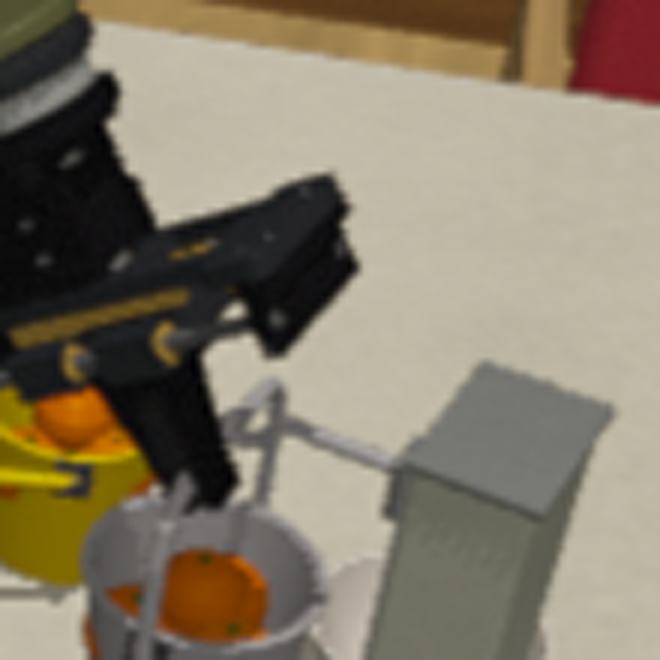

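```bash
cat > avg.py <<'E'
from h import *
F=[];T=[]
for i in range(6):
    ctrl.get_image('top'); s=ctrl.get_state(); F.append(s['ft_force']);T.append(s['torque'])
print(np.round(np.mean(F,0),2),np.round(np.mean(T,0),3),np.round(s['position'],4),s['time'])
E
python3 -m jog '[{"rot":[0,0,0],"travel":[0.004,-0.003,0],"jaw":1},{"rot":[0,0,0],"travel":[0.004,-0.003,0],"jaw":1},{"rot":[0,0,0],"travel":[0.004,-0.003,0],"jaw":1},{"rot":[0,0,0],"travel":[0.003,-0.002,0],"jaw":1},{"rot":[0,0,0],"travel":[0,0,0],"jaw":1}]' 60
python3 avg.py
```

```text
time: 29.6
position: [0.5531, 0.2266, 0.1993]
tool_rot: [0.706, 1.41, 0.228]
ft_force: [0.5, 0.7, -1.6]
grip_width: 0.072
[ 0.81  0.3  -0.95] [-0.687  0.127 -0.095] [0.5531 0.2266 0.1995] 29.9
```

```bash
python3 -m jog '[{"rot":[0,0,0],"travel":[0.004,-0.003,0.002],"jaw":1},{"rot":[0,0,0],"travel":[0.004,-0.003,0.001],"jaw":1},{"rot":[0,0,0],"travel":[0.004,-0.003,0],"jaw":1},{"rot":[0,0,0],"travel":[0,0,0],"jaw":1}]' 60
python3 avg.py
```

```text
time: 30.3
position: [0.5531, 0.2266, 0.1944]
tool_rot: [0.705, 1.411, 0.228]
ft_force: [-1.8, 0.5, -0.4]
grip_width: 0.075
[-2.19  1.44 -0.42] [-0.419  0.66   0.319] [0.5532 0.2266 0.1947] 30.6
```

```bash
python3 -m jog '[{"rot":[0,0,0],"travel":[0.001,0.002,-0.002],"jaw":1},{"rot":[0,0,0],"travel":[0.003,-0.002,0],"jaw":1},{"rot":[0,0,0],"travel":[0,0,0],"jaw":1},{"rot":[0,0,0],"travel":[0,0,0],"jaw":1}]' 60
python3 avg.py
```

```text
time: 31.0
position: [0.5533, 0.2267, 0.1936]
tool_rot: [0.705, 1.41, 0.227]
ft_force: [-2.6, 0.1, -0.3]
grip_width: 0.071
[-2.76 -0.57 -0.38] [-0.758  0.769  0.413] [0.5534 0.2268 0.1937] 31.3
```

```bash
python3 -m jog '[{"rot":[0,0,0],"travel":[0,0,-0.003],"jaw":1},{"rot":[0,0,0],"travel":[0,0,0],"jaw":1},{"rot":[0,0,0],"travel":[0,0,0],"jaw":1}]' 60
python3 avg.py
```

```text
time: 31.6
position: [0.5533, 0.2268, 0.1941]
tool_rot: [0.706, 1.408, 0.227]
ft_force: [-0.2, -2.1, -0.3]
grip_width: 0.073
[ 0.27 -2.28 -0.  ] [-0.996  0.265 -0.012] [0.5532 0.2269 0.1941] 31.9
```

```bash
python3 -m jog '[{"rot":[0,0,0],"travel":[-0.001,-0.0015,0],"jaw":1},{"rot":[0,0,0],"travel":[0.001,-0.001,0],"jaw":1},{"rot":[0,0,0],"travel":[0,0,0],"jaw":1}]' 60
python3 avg.py
python3 - <<'E'
from ov import *
snap('scene','scene_22.png');snap('top','top_22.png')
draw('pics/scene_22.png','scene',315,130,120,130,5,[],'pics/sc22.png')
E
```

```text
time: 32.2
position: [0.553, 0.2268, 0.1938]
tool_rot: [0.706, 1.409, 0.228]
ft_force: [2.4, -0.3, 0.1]
grip_width: 0.074
[ 3.21 -0.2   0.01] [-0.718 -0.354 -0.431] [0.5529 0.2267 0.1938] 32.5
```

View pics/sc22.png

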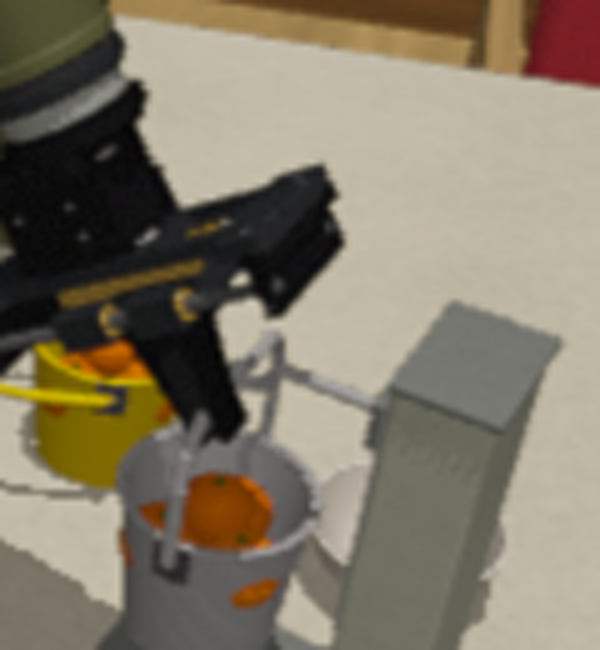

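```bash
python3 -m jog '[{"rot":[0,0,0],"travel":[0,0,0.0015],"jaw":1},{"rot":[0,0,0],"travel":[0,0,0],"jaw":1},{"rot":[0,0,0],"travel":[0,0,0],"jaw":1}]' 60
python3 avg.py
```

```text
time: 32.9
position: [0.5528, 0.2266, 0.1935]
tool_rot: [0.705, 1.41, 0.228]
ft_force: [3.3, 0.1, -0.3]
grip_width: 0.072
[4.11 0.65 0.18] [-0.595 -0.492 -0.518] [0.5529 0.2266 0.1935] 33.2
```

```bash
python3 -m jog '[{"rot":[0,0,0],"travel":[0,0,0.002],"jaw":1},{"rot":[0,0,0],"travel":[0,0,0],"jaw":1},{"rot":[0,0,0],"travel":[0,0,0],"jaw":1},{"rot":[0,0,0],"travel":[0,0,0],"jaw":1}]' 60
python3 avg.py
```

```text
time: 33.6
position: [0.5529, 0.2266, 0.1932]
tool_rot: [0.705, 1.411, 0.228]
ft_force: [1.9, 1.0, 0.2]
grip_width: 0.069
[1.8  0.87 0.14] [-0.508 -0.074 -0.205] [0.5529 0.2266 0.1932] 33.9
```

```bash
python3 -m jog '[{"rot":[0,0,0],"travel":[0.0005,0.0005,0.0015],"jaw":1},{"rot":[0,0,0],"travel":[0,0,0],"jaw":1},{"rot":[0,0,0],"travel":[0,0,0],"jaw":1},{"rot":[0,0,0],"travel":[0,0,0],"jaw":1}]' 60
python3 avg.py
```

```text
time: 34.3
position: [0.5531, 0.2267, 0.1929]
tool_rot: [0.705, 1.412, 0.228]
ft_force: [-1.4, 0.0, -0.5]
grip_width: 0.076
[-2.16  0.58 -0.24] [-0.544  0.647  0.289] [0.5531 0.2267 0.193 ] 34.6
```

```bash
python3 -m jog '[{"rot":[0,0,0],"travel":[0,0,-0.0007],"jaw":1},{"rot":[0,0,0],"travel":[0,0,0],"jaw":1}]' 30
python3 -m jog '[{"rot":[0,0,0],"travel":[0,0,0],"jaw":1},{"rot":[0,0,0],"travel":[0,0,0],"jaw":1}]' 12
python3 -m jog '[{"rot":[0,0,0],"travel":[0,0,0],"jaw":1},{"rot":[0,0,0],"travel":[0,0,0],"jaw":1}]' 5
python3 -m jog '[{"rot":[0,0,0],"travel":[0,0,0],"jaw":1},{"rot":[0,0,0],"travel":[0,0,0],"jaw":1}]' 3
python3 avg.py
```

```text
time: 34.8
position: [0.5535, 0.2269, 0.1934]
tool_rot: [0.705, 1.41, 0.228]
ft_force: [-2.2, 1.8, -0.4]
grip_width: 0.078
time: 35.0
position: [0.5535, 0.2268, 0.1934]
tool_rot: [0.705, 1.41, 0.228]
ft_force: [-2.3, 1.4, 0.5]
grip_width: 0.087
time: 35.2
position: [0.5535, 0.2266, 0.1933]
tool_rot: [0.705, 1.41, 0.228]
ft_force: [-2.9, 2.3, 0.1]
grip_width: 0.089
time: 35.4
position: [0.5535, 0.2265, 0.1933]
tool_rot: [0.705, 1.41, 0.228]
ft_force: [-2.5, 2.0, -0.4]
grip_width: 0.092
[-2.92  1.81  0.02] [-0.37   0.724  0.36 ] [0.5535 0.2265 0.1933] 35.7
```

```bash
python3 -m jog '[{"rot":[0,0,0],"travel":[0.0005,0.0005,-0.002],"jaw":1},{"rot":[0,0,0],"travel":[0,0,0],"jaw":1},{"rot":[0,0,0],"travel":[0,0,0],"jaw":1}]' 3
python3 avg.py
python3 -m jog '[{"rot":[0,0,0],"travel":[0,0,-0.001],"jaw":1},{"rot":[0,0,0],"travel":[0,0,0],"jaw":1}]' 3
python3 avg.py
```

```text
time: 36.0
position: [0.5535, 0.2266, 0.1935]
tool_rot: [0.705, 1.409, 0.227]
ft_force: [-2.0, 1.2, 0.4]
grip_width: 0.092
[-1.35  0.73  0.04] [-0.474  0.429  0.182] [0.5534 0.2267 0.1934] 36.3
time: 36.5
position: [0.5534, 0.2267, 0.1935]
tool_rot: [0.706, 1.409, 0.227]
ft_force: [0.5, -0.3, 0.4]
grip_width: 0.089
[ 0.85  0.55 -0.38] [-0.569  0.182 -0.041] [0.5533 0.2268 0.1935] 36.8
```

```bash
python3 -m jog '[{"rot":[0,0,0],"travel":[0,0,0],"jaw":0.8},{"rot":[0,0,0],"travel":[0,0,0],"jaw":0.7},{"rot":[0,0,0],"travel":[0,0,0],"jaw":0.6},{"rot":[0,0,0],"travel":[0,0,0],"jaw":0.5}]' 3
python3 avg.py
python3 - <<'E'
from ov import *
snap('scene','scene_23.png');snap('top','top_23.png')
draw('pics/scene_23.png','scene',315,130,120,130,5,[],'pics/sc23.png')
draw('pics/top_23.png','top',140,170,110,90,6,[],'pics/tc23.png')
E
```

```text
time: 37.2
position: [0.5528, 0.2269, 0.1933]
tool_rot: [0.705, 1.41, 0.228]
ft_force: [-0.8, -0.5, -0.0]
grip_width: 0.21
[-0.19 -0.18  0.02] [-0.633  0.205 -0.015] [0.5528 0.227  0.1933] 37.5
```

View pics/sc23.png

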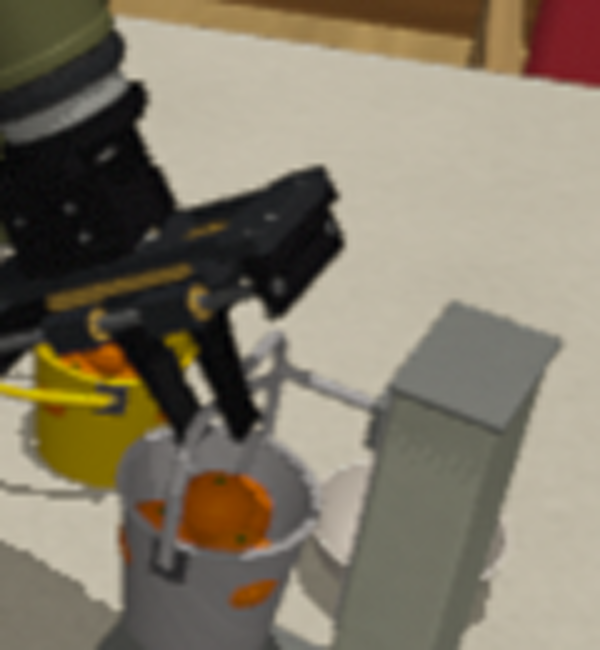

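View pics/tc23.png

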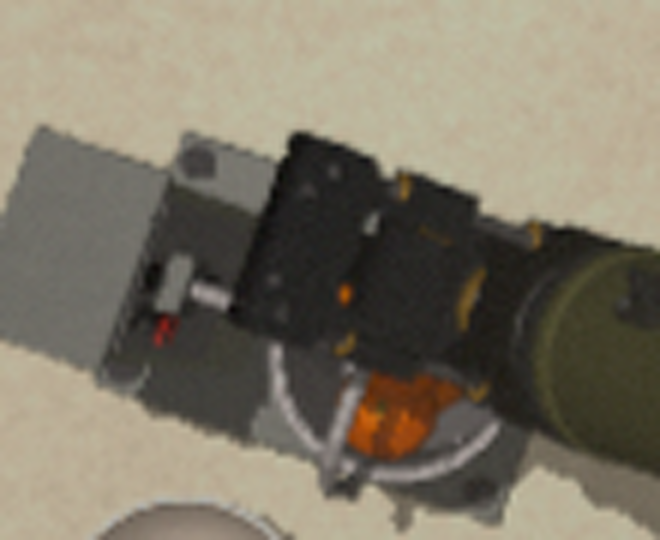

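```bash
python3 -m jog '[{"rot":[0,0,0],"travel":[0,0,0],"jaw":0.45},{"rot":[0,0,0],"travel":[-0.02,0,0],"jaw":0.45},{"rot":[0,0,0],"travel":[-0.03,0,0],"jaw":0.45},{"rot":[0,0,0],"travel":[-0.04,0,0],"jaw":0.45},{"rot":[0,0,0],"travel":[-0.05,0,0],"jaw":0.45},{"rot":[0,0,0],"travel":[-0.06,0,0],"jaw":0.45},{"rot":[0,0,0],"travel":[-0.08,0,0],"jaw":0.45},{"rot":[0,0,0],"travel":[-0.08,0,0],"jaw":0.45}]' 3
python3 -m jog '[{"rot":[0,0,0],"travel":[-0.08,0,0],"jaw":0.45},{"rot":[0,0,0],"travel":[-0.06,-0.03,0],"jaw":0.45},{"rot":[0,0,0],"travel":[-0.03,-0.02,0],"jaw":0.45},{"rot":[0,0,0],"travel":[0,0,0],"jaw":0.45},{"rot":[0,0,0],"travel":[0,0,0],"jaw":0.45}]' 3
python3 - <<'E'
from ov import *
st()
snap('scene','scene_24.png');snap('top','top_24.png')
draw('pics/scene_24.png','scene',315,130,120,130,5,[],'pics/sc24.png')
draw('pics/top_24.png','top',140,160,130,110,6,[],'pics/tc24.png')
E
```

```text
time: 38.4
position: [0.5333, 0.1672, 0.2836]
tool_rot: [0.705, 1.409, 0.227]
ft_force: [-0.5, -0.4, 0.5]
grip_width: 0.274
time: 38.9
position: [0.5204, 0.1292, 0.3148]
tool_rot: [0.706, 1.411, 0.228]
ft_force: [0.3, -0.5, -0.5]
grip_width: 0.271
t 38.9 p [0.5204 0.1292 0.3148] 
R [[0.178, 0.258, 0.95], [0.544, 0.779, -0.313], [-0.82, 0.572, -0.002]] 
F [ 0.28 -0.47 -0.54] T [-0.63  0.2  -0.04] g 0.271 q [ 0.25 -0.1  -0.11  1.83 -0.63  1.34  1.51]
```

View pics/sc24.png

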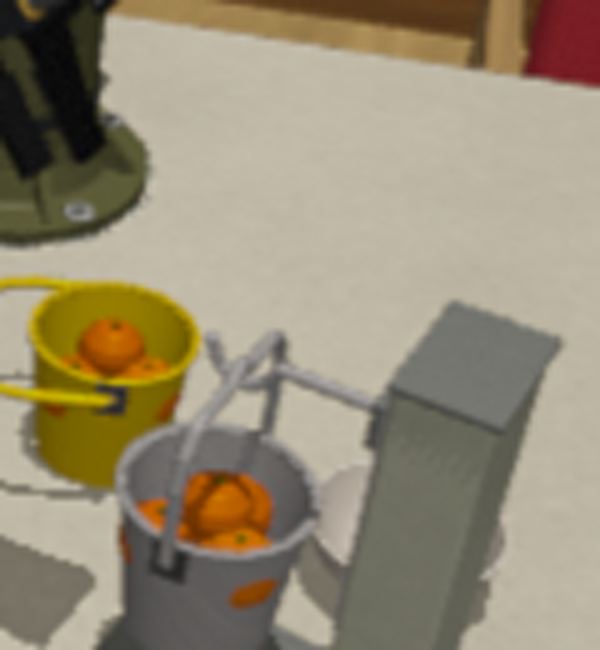

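View pics/tc24.png

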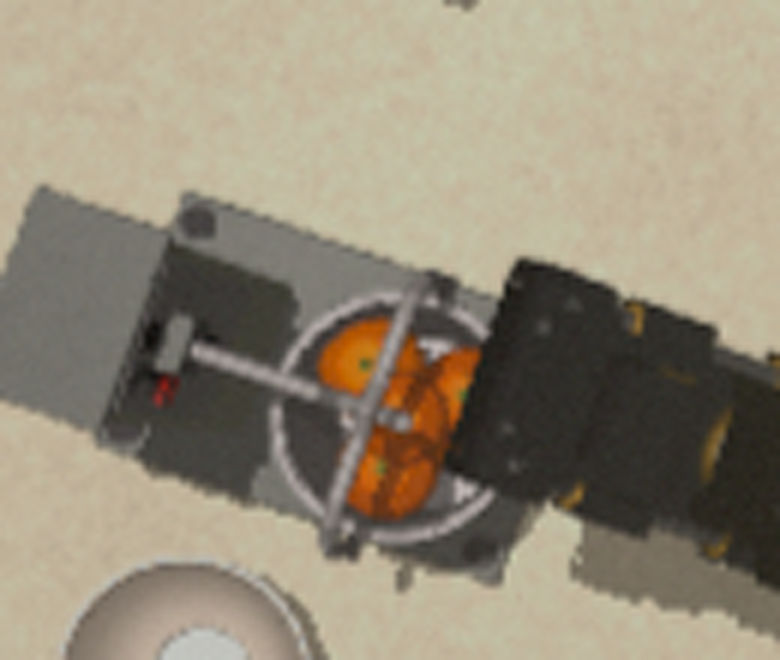

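View pics/scene_24.png

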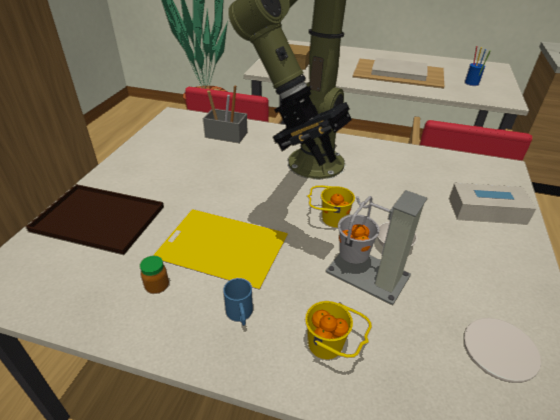

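The steel pail now hangs in the hook. In the top crop the bail crosses the hook at about (370,410), and the other things are in place. I'll back off a little, wait, and check that it is still.

```bash
python3 -m jog '[{"rot":[0,0,0],"travel":[-0.04,-0.04,0],"jaw":0.45},{"rot":[0,0,0],"travel":[-0.06,-0.06,0],"jaw":0.45},{"rot":[0,0,0],"travel":[-0.03,-0.03,0],"jaw":0.45},{"rot":[0,0,0],"travel":[0,0,0],"jaw":0.45},{"rot":[0,0,0],"travel":[0,0,0],"jaw":0.45},{"rot":[0,0,0],"travel":[0,0,0],"jaw":0.45},{"rot":[0,0,0],"travel":[0,0,0],"jaw":0.45},{"rot":[0,0,0],"travel":[0,0,0],"jaw":0.45}]' 3
python3 - <<'E'
from ov import *
ims=[]
for i in range(6):
    ims.append(snap('scene','f%d.png'%i).astype(int)); 
    for k in range(3): ctrl.get_image('top')
snap('top','top_25.png')
g=lambda a,b:(np.abs(a-b).max(2)[185:280,325:440])
print([ (g(ims[0],ims[i]).mean().round(2),(g(ims[0],ims[i])>30).sum()) for i in range(1,6)])
b=lambda a,c:(np.abs(a-c).max(2)[280:400,440:550]).mean().round(2); print('noise',b(ims[0],ims[5]))
s0=cv2.imread('pics/s0.png').astype(int);s1=cv2.imread('pics/f5.png').astype(int)
d=np.abs(s0-s1).max(2)
for n,(u,v) in dict(mug=(238,298),jar=(154,275),yp1=(328,330),yp2=(337,207)).items(): print(n,d[v-18:v+18,u-18:u+18].mean().round(1))
st()
E
```

```text
time: 39.8
position: [0.5035, 0.0781, 0.3247]
tool_rot: [0.704, 1.411, 0.229]
ft_force: [0.0, 0.2, 1.0]
grip_width: 0.274
[(np.float64(0.69), np.int64(0)), (np.float64(0.68), np.int64(0)), (np.float64(0.69), np.int64(0)), (np.float64(0.7), np.int64(0)), (np.float64(0.69), np.int64(0))]
noise 0.57
mug 3.2
jar 3.6
yp1 3.8
yp2 12.0
t 41.05 p [0.5036 0.0773 0.3249] 
R [[0.178, 0.258, 0.95], [0.543, 0.779, -0.313], [-0.82, 0.572, -0.001]] 
F [ 0.1  -0.4   0.96] T [-0.59  0.2  -0.02] g 0.279 q [ 0.3  -0.12 -0.05  1.82 -0.62  1.43  1.59]
```

View pics/top_25.png

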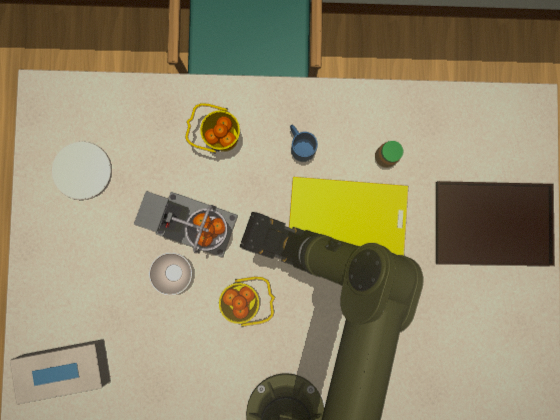

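```bash
python3 -c "
from bench import ctrl
print(ctrl.close_job())"
```

```text
the job is handed in; nothing more can be done
None
```

The steel pail is hanging free in the scale's hook and I handed the job in at about 41 s; `close_job` gave no verdict.

**What I did:** I pinched the crown lightly and swung the bail upright with the pail still in its place on the board. Then I gripped it firmly, carried it level to the scale and set the kink over the hook. I lowered it about 2 mm per step or less until the measured vertical load was about 0 N, eased the grip from 60 N to 3 N, opened the fingers and backed away.

**Last checks:**
- **Pail:** over the last 1.25 s of pictures before hand-in there was no motion above camera noise. The lifted weight was about 6 N, roughly 0.6 kg. By the arm's height change the hook sank about 35–40 mm, short of the 65 mm full mark; I did not read the scale itself.
- **Other things:** the mug, bowl, jar and both yellow pails look unmoved in the top view. The small yellow pail near the scale showed a larger difference in the scene view. I put that down to the arm's shadow and to the hanging pail, because its position in the top view is unchanged.

**What disagreed or went less smoothly:**
- The two cameras differed by about 6 mm in x.
- The visible fingertips sat about 20 mm short of the reported TCP, so I trusted the pictures for the grasp.
- Side forces of up to about 4 N appeared while the kink settled in the hook. I trimmed them to below about 1 N before letting go.

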